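# Clamp a cork stack in the slotted pot

### The job

Stack a cork blank in the green clamping pot, all pieces lying flat: the dark wooden base disc first, then every whole cork disc there is, then the aluminium pressure plate on top; each chipped cork disc goes into the blue offcut tray instead. Then swing the clamp arm fully closed over the pot and screw its brass ring down (clockwise) until the red pressure pin stands clearly proud of the crossbar, by 5 mm or more, and leave it clamped. Leave the other things on the bench where they are.

Things in the scene. Friction and masses are not known exactly. Their poses are not given: they have to be found in the camera images.
- pot: Clamping pot, fixed: green barrel of two curved walls 6 mm thick on a grey base plate 200 x 110 x 12 mm. Origin on the barrel axis at bench height, z up. Inner diameter 69 mm (78 at the rim), rim 68 mm above the bench. Finger slots 40 mm wide, rim to floor, towards its +y and -y. The arm post (24 mm thick) stands 85 mm from the axis towards +x; the open arm points to the +y side.
- pot_floor (a point): centre of the barrel's inner floor, 12 mm above the bench; axes as the pot's
- gate (a joint): clamp arm, turning level about the post with light friction (about 1 N at its knob), staying where it is left: 0 = closed against its stop with the ring exactly over the barrel, grows as it opens clockwise seen from above (stop at 2.0 rad)
- gate_hinge (a point): point on the post's axis, 116 mm above the bench (height of the arm's top face)
- gate_knob (a point): centre of the graspable part of the arm's black upright knob, 18 mm thick, 142 mm above the bench, 145 mm from the post's axis; the knob runs from the arm's top face (116 mm) to 156 mm above the bench
- ring (a joint): turn of the brass screw ring in the arm (on the arm's centreline, 85 mm from the post's axis): 0 = fully raised as at the start, grows as it is turned clockwise from above; it sinks 4.77 mm per rad (30 mm a turn), at most 6.2 rad; it takes about 0.15 N m and stays where it is left
- ring_grip (a point): top centre of the crossbar on the ring, 174 mm above the bench when raised. The crossbar is 64 mm long, 16 mm thick and 24 mm high, above a flange 66 mm across; grip it across its 16 mm thickness. The point's x axis runs along the bar; with the arm closed and the ring at 0 it is parallel to the pot's x axis
- pin (a joint): how far the sprung foot of the ring is pushed up (m), 0 to 0.012; spring 1.5 N per mm. The foot (44 mm across) hangs below the ring, underside 78 mm above the bench when the ring is raised. The red pin, 12 mm thick, goes up with it through the crossbar: at rest it stands 1 mm above the bar, pressed 1 mm + this value
- base_disc: dark wooden base disc, 12 mm thick, 62 mm across, origin at the centre of the disc, its z axis along the disc's axis (either face may be up)
- cork_a: whole round cork disc, 12 mm thick, 62 mm across, origin at the centre of the disc, its z axis along the disc's axis (either face may be up); may be absent
- cork_b: whole round cork disc, 12 mm thick, 62 mm across, origin at the centre of the disc, its z axis along the disc's axis (either face may be up); may be absent
- cork_c: whole round cork disc, 12 mm thick, 62 mm across, origin at the centre of the disc, its z axis along the disc's axis (either face may be up); may be absent
- chipped_a: chipped cork disc, 12 mm thick: a round of 62 mm with one side broken off straight, 15 mm from its centre on its +x side; origin at the centre of the round, z along its axis; grip it across its y axis (62 mm). May be absent
- chipped_b: chipped cork disc, 12 mm thick: a round of 62 mm with a wedge 96 degrees wide broken out on its +x side, down to the centre; origin at the centre of the round, z along its axis; grip it across its y axis (62 mm; the rim is there from 48 degrees off +x). May be absent
- plate: aluminium pressure plate, 10 mm thick, 62 mm across, origin at the centre of the disc, its z axis along the disc's axis (either face may be up)
- tray: blue open offcut tray, fixed, 180 (x) x 150 (y) x 40 mm high, walls and floor 5 mm; origin under its centre
- red_block: dark red sanding block on the bench, 170 x 55 x 35 mm, not to be disturbed; origin under its centre, long along x
- blue_block: dark blue sanding block on the bench, 160 x 55 x 35 mm, not to be disturbed; origin under its centre, long along x
- rasp: round rasp with wooden handle, 170 mm long along x, 26 mm high, not to be disturbed; origin under its middle
- cork_offcut: rough cork offcut, 85 x 50 x 41 mm, not to be disturbed; origin under its centre

How it is judged (in metres and radians):
On the way, in this order (a step that is already met when the one before it is completed fails the run):
1. the wooden base disc lies flat on the floor of the pot (horizontal distance between base_disc and pot_floor below 0.01 m and z of base_disc in the frame of pot_floor below 0.046 m and (angle between base_disc's own z axis and vertical below 0.15 rad or angle between base_disc's own z axis and vertical above 2.99 rad) and z of base_disc in the frame of pot_floor below 0.01 m), for 0.2 s.
2. every whole cork disc lies flat in the pot on the base disc (all of step 1 and horizontal distance between each of cork_a, cork_b, cork_c and pot_floor below 0.01 m and z of each of cork_a, cork_b, cork_c in the frame of pot_floor below 0.046 m and (angle between cork_a's own z axis and vertical below 0.15 rad or angle between cork_a's own z axis and vertical above 2.99 rad) and (angle between cork_b's own z axis and vertical below 0.15 rad or angle between cork_b's own z axis and vertical above 2.99 rad) and (angle between cork_c's own z axis and vertical below 0.15 rad or angle between cork_c's own z axis and vertical above 2.99 rad)), for 0.2 s.
3. the pressure plate lies flat on top of the stack in the pot (all of step 2 and horizontal distance between plate and pot_floor below 0.01 m and z of plate in the frame of pot_floor between 0.036 and 0.06 m and (angle between plate's own z axis and vertical below 0.15 rad or angle between plate's own z axis and vertical above 2.99 rad)), for 0.2 s.
4. the clamp arm is closed over the pot (value of joint gate below 0.06 rad), for 0.2 s.
5. the ring is screwed down on the plate until the pin has risen (value of joint pin above 0.004 m), for 0.2 s.
At the end, for the whole second after the job is handed in: Base disc on the pot floor, every whole cork disc above it, the plate on top (each within 10 mm of the barrel axis, 0.15 rad of level); chipped discs at rest in the tray; arm within 0.06 rad of closed; pin pushed up more than 4 mm; all at rest (all of step 3 and x of chipped_a in the frame of tray between -0.085 and 0.085 m and y of chipped_a in the frame of tray between -0.07 and 0.07 m and z of each of chipped_a, chipped_b in the frame of tray below 0.035 m and linear speed of each of chipped_a, chipped_b, cork_a, cork_b, cork_c, base_disc, plate below 0.03 m/s and x of chipped_b in the frame of tray between -0.085 and 0.085 m and y of chipped_b in the frame of tray between -0.07 and 0.07 m and value of joint gate below 0.06 rad and value of joint pin above 0.004 m); the robot touches nothing.
It fails at once if a bystander on the bench is moved by more than 60 mm (distance of any of red_block, blue_block, rasp, cork_offcut from where it was at the start of the episode above 0.06 m).
Of cork_a, cork_b, cork_c only 2 to 3 are there at a start; the rules pass over those that are not, and their reading is None.
Of chipped_a, chipped_b only 1 to 2 are there at a start; the rules pass over those that are not, and their reading is None.
At some moment in a run one of cork_a, cork_b, cork_c, chipped_a, chipped_b, base_disc, plate may be knocked a few centimetres aside while the robot is not near it.
Once in a run the grip may slacken for a moment while it holds something.
It also fails if it takes over 210 s, if anything falls off the work surface, if the arm or the gripper's body presses on something with over 40 N, if the wrist force passes 120 N, or if a joint passes its speed limit or range.

### The arm

A 6-joint arm with a two-finger parallel gripper is mounted at the origin on the work surface. World frame = base frame: x ahead of the robot, y to its left, z up, the work surface at z = 0. Lengths are in m, angles in degrees, forces in N, time in s.
With the tool pointing down it reaches from about 0.375 to 0.9 m from the base axis. Payload 3.1 kg.
Tool frame: the origin (TCP) lies between the finger pads; the fingertips stand 11 mm ahead of it and the grasp point (between the pads) lies 8 mm behind it; x points along the fingers, y is the direction in which the jaws open and shut, and the axes are right-handed (so a half turn about x gives the same grasp; the last joint's range is limited). The gripper opens to 87 mm and grips with 3 to 60 N. Pads are 19 mm wide; open, the fingers measure 117 mm over their backs; the gripper's body (75 mm by 190 mm) begins 51 mm behind the grasp point.
Start: joints at [-10.227, 30.224, 82.088, -0, 67.689, -10.227], TCP at [0.625, 0, 0.234] pointing down, gripper open.
Joint ranges: [-176.69, 176.69], [-43.24, 126.21], [12.49, 139.97], [-82, 262], [0, 151.66], [-163.58, 163.58]. Speed limits (degrees/s): [159.86, 159.86, 180, 180, 180, 180].

### API

Orientations are given as a 3x3 rotation matrix whose columns are the frame's x, y, z axes.
In Python, from rig import bot gives the robot as it stands.
- The arm moves only by the shell command python3 -m inch 'ROWS' [OPENING]. ROWS is a JSON object of lists of equal length, an entry for each row: "dp": the shift along the tool's x, y, z in mm, a list of three; "yaw": the turn about the tool's x in degrees. In form: {"dp": [[tx, ty, tz], ...], "yaw": [yaw, ...]}. A call has 1 to 20 rows; each row shifts and turns the commanded pose from where the row before left it, along the tool's axes as they then stand; what a row does not reach is not made up. A row lasts 1/12 s, in which the tool goes at most 41.7 mm and 7.16 degrees, less where a joint would pass 70% of its speed; a pose out of reach is approached as far as the arm can. A call is refused whole if a number of a shift passes 41.7 or a number of a turn 7.16, either way. A call with a gripper value outside its range is refused whole. OPENING is the finger opening in mm, from 0 to 87, set as the call begins (- or left out, the last holds). The fingers move at their own pace and stop on an object; the grip force is fixed at half the most. Time passes only in rows, so rows that do not move let the fingers close. It gives the time, the measured TCP pose, the force and the opening at its end, in the units of the state.
- bot.read_state(): the state, without advancing time (a new reading comes with each control period).
- bot.capture(name): name is "scene" or "side" or "wrist"; returns a dict with "color" (400x640x3 uint8, red, green, blue), "intrinsics" (3x3 intrinsics, pixels), "k1" (the pictures are not rectified: a ray, as slopes to the right and down, at radius r is drawn at 1 + k1 r^2 times it, then the intrinsics apply), "pose" (4x4, takes a point from camera to world coordinates). Camera axes: x right, y down, z forward; pixel columns grow to the right and rows downward; lengths in m; the calibration is good to about 2 mm. A picture is of the moment at which its call begins. There is no depth.
- bot.hand_in(): hands the job in, once; it reports no verdict.
The state is a dict: "time_s": time; "joint_positions": joint angles; "qvel": joint speeds; "tau": joint torques, N m; "position": TCP position; "tcp_rot": TCP orientation; "force": force on the tool from outside, world axes, zero at the start; "moment": the same for the moment, N m; "opening": opening from 0.0 (shut) to 1.0 (fully open).
Only numpy, scipy, OpenCV 4.12 (cv2) and the standard library are available. Lean on these libraries where they do the work, as an engineer would, in place of code of your own. Each camera call takes 0.05 s, during which the arm holds its last target.

## Working session

There is one attempt and no reset: what is moved stays moved. The work goes in short steps, Python scripts to look and compute and a shell command to move; the robot and the scene stay as the last step left them, time stands still between calls to the robot, and variables do not carry over. Pictures are saved under pics/ and viewed, and the job is handed in when it is done.

```bash
ls; mkdir -p pics; cat > h.py <<'E'
import numpy as np, cv2
from rig import bot
def snap(n,name):
    c=bot.capture(n); np.savez(f'pics/{name}.npz',**c); cv2.imwrite(f'pics/{name}.png',cv2.cvtColor(c['color'],cv2.COLOR_RGB2BGR)); return c
def load(name): return dict(np.load(f'pics/{name}.npz'))
def pix2w(c,u,v,z):
    K=np.array(c['intrinsics']);P=np.array(c['pose'])
    d=np.array([float(c['k1']),0,0,0])
    n=cv2.undistortPoints(np.array([[[u,v]]],float),K,d,None,None)[0,0] 
    r=P[:3,:3]@np.array([n[0],n[1],1]); o=P[:3,3]
    return o+r*(z-o[2])/r[2]
def w2pix(c,X):
    K=np.array(c['intrinsics']);P=np.linalg.inv(np.array(c['pose']))
    q=P[:3,:3]@np.array(X,float)+P[:3,3]
    s=q[:2]/q[2]; s=s*(1+float(c['k1'])*(s@s))
    return K[:2,:2]@s+K[:2,2]
def crop(name,x0,y0,x1,y1,f,out):
    im=cv2.imread(f'pics/{name}.png')[y0:y1,x0:x1]
    cv2.imwrite(f'pics/{out}.png',cv2.resize(im,None,fx=f,fy=f,interpolation=cv2.INTER_CUBIC))
E
python3 - <<'E'
from h import *
for n in ['scene','side','wrist']:
    c=snap(n,n+'0'); print(n,np.round(c['pose'],3).tolist(),np.round(c['intrinsics'],1).tolist(),c['k1'])
s=bot.read_state(); print({k:np.round(v,3).tolist() for k,v in s.items()})
E
```

```text
pics
scene [[0.896, 0.336, -0.289, 0.929], [0.443, -0.673, 0.592, -0.739], [0.004, -0.659, -0.752, 0.957], [0.0, 0.0, 0.0, 1.0]] [[471.9, 0.0, 311.8], [0.0, 471.9, 201.3], [0.0, 0.0, 1.0]] -0.1206831594106885
side [[-0.994, -0.051, 0.094, 0.482], [-0.107, 0.528, -0.843, 0.934], [-0.007, -0.848, -0.53, 0.751], [0.0, 0.0, 0.0, 1.0]] [[479.3, 0.0, 320.9], [0.0, 479.3, 199.1], [0.0, 0.0, 1.0]] -0.13945579184576612
wrist [[1.0, 0.0, -0.002, 0.624], [-0.001, -0.959, -0.285, 0.079], [-0.002, 0.285, -0.959, 0.385], [0.0, 0.0, 0.0, 1.0]] [[319.7, 0.0, 314.3], [0.0, 319.7, 200.5], [0.0, 0.0, 1.0]] 0.0004230841512872461
{'time_s': 0.15, 'joint_positions': [-10.228, 30.268, 82.139, -0.002, 67.688, -10.226], 'qvel': [0.099, -0.126, -0.23, 0.033, 0.086, -0.065], 'tau': [0.001, -44.043, -17.684, 0.063, 0.055, -0.0], 'position': [0.624, 0.0, 0.233], 'tcp_rot': [[-0.002, 1.0, -0.0], [0.0, -0.0, -1.0], [-1.0, -0.002, -0.0]], 'force': [0.519, -0.746, -0.194], 'moment': [0.011, -0.031, -0.003], 'opening': 1.001}
```

View pics/scene0.png

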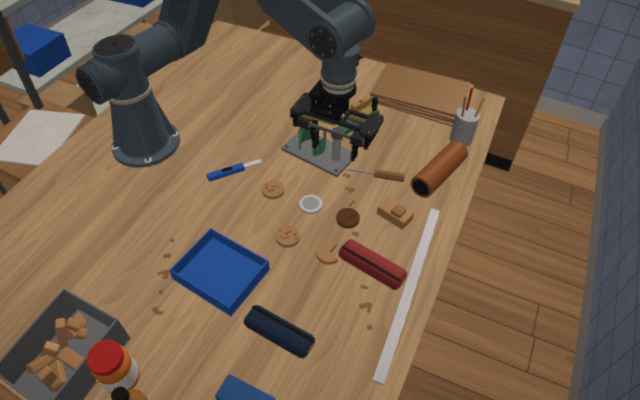

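View pics/side0.png

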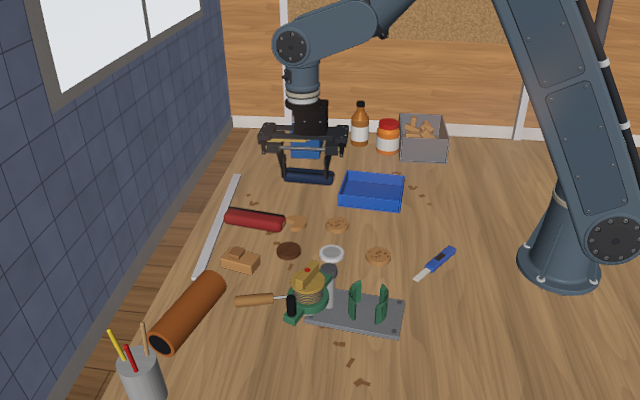

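View pics/wrist0.png

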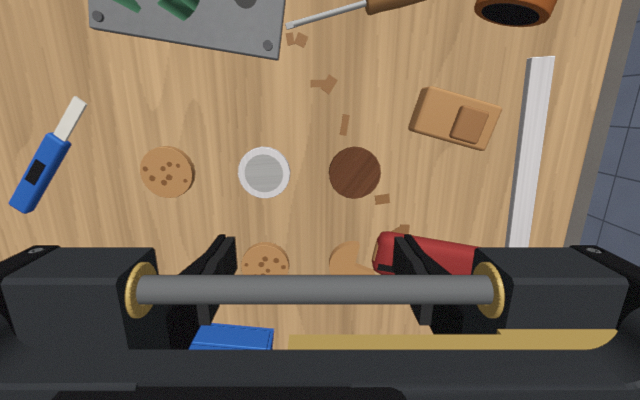

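```bash
python3 - <<'E'
from h import *
crop('side0',220,200,480,360,3,'side0c')
crop('scene0',230,90,430,280,4,'scene0c')
crop('wrist0',120,130,420,290,2.6,'wrist0c')
w=load('wrist0')
for u,v,z in [(167,172,.012),(264,172,.01),(354,172,.012),(265,262,.012),(350,262,.012)]: print(pix2w(w,u,v,z).round(4))
E
```

```text
[0.4487 0.0031 0.012 ]
[0.5634 0.0026 0.01  ]
[0.6704 0.003  0.012 ]
[ 0.5597 -0.115   0.012 ]
[ 0.6693 -0.1149  0.012 ]
```

View pics/side0c.png

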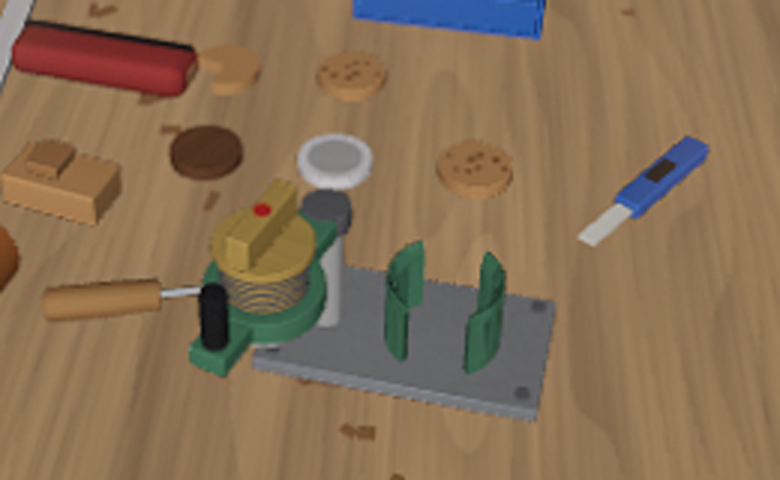

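View pics/scene0c.png

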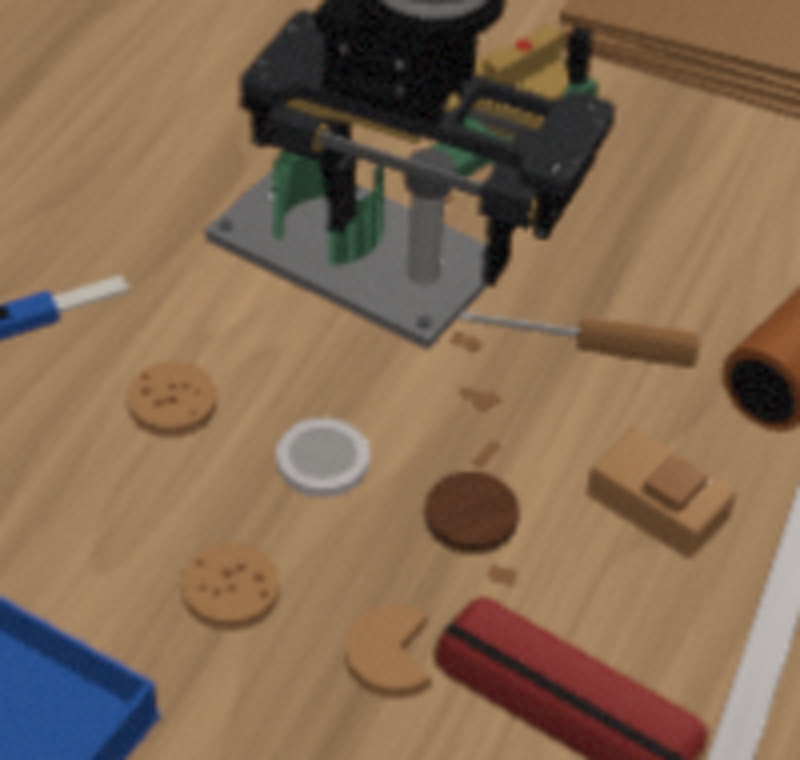

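View pics/wrist0c.png

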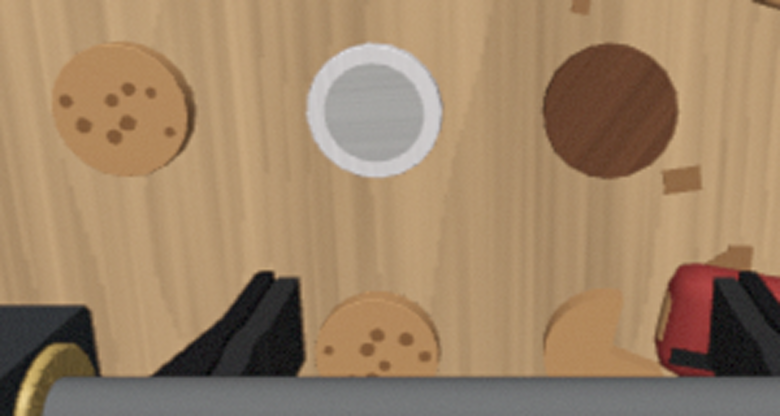

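```bash
python3 - <<'E'
from h import *
s=load('side0')
for u,v,z in [(404.7,300,.012),(398.3,336,.012),(305,319,.012),(307,270,.174),(291,305,.142),(329,265,.116),
  (378,254,.012),(331,251,.01),(289,249.5,.012),(337,224,.012),(296,222,.012)]: print((u,v),pix2w(s,u,v,z).round(4))
w=load('wrist0')
for u,v in [(97,17),(268,45)]: print(pix2w(w,u,v,.012).round(4))
c=load('scene0')
for u,v,z in [(212,232,.04),(268,265,.04),(228,311,.04),(172,270,.04)]: print(pix2w(c,u,v,z).round(4))
for u,v,z in [(230+172/4,90+394/4,.012),(230+323/4,90+455/4,.01),(230+472/4,90+510/4,.012),(230+230/4,90+581/4,.012)]: print(pix2w(c,u,v,z).round(4))
E
```

```text
(404.7, 300) [0.3864 0.156  0.012 ]
(398.3, 336) [0.4027 0.2616 0.012 ]
(305, 319) [0.5961 0.2327 0.012 ]
(307, 270) [0.584 0.264 0.174]
(291, 305) [0.6055 0.3248 0.142 ]
(329, 265) [0.5513 0.1766 0.116 ]
(378, 254) [ 0.4463 -0.0006  0.012 ]
(331, 251) [ 0.5628 -0.0041  0.01  ]
(289, 249.5) [0.6674 0.0028 0.012 ]
(337, 224) [ 0.557  -0.1195  0.012 ]
(296, 222) [ 0.6681 -0.1181  0.012 ]
[0.3975 0.1669 0.012 ]
[0.5743 0.1402 0.012 ]
[ 0.4012 -0.2172  0.04  ]
[ 0.5722 -0.2391  0.04  ]
[ 0.5536 -0.3817  0.04  ]
[ 0.3801 -0.352   0.04  ]
[ 0.45   -0.0016  0.012 ]
[ 0.5659 -0.0034  0.01  ]
[ 0.6738 -0.0042  0.012 ]
[ 0.5609 -0.1245  0.012 ]
```

```bash
python3 -m inch '{"dp":[[-25,0,-20],[-30,0,-25],[-15,0,-20],[0,0,-15]],"yaw":[0,0,0,0]}'; python3 -c "
from h import *
snap('wrist','w1')"
```

```text
time_s: 0.48
position: [0.6271, 0.0816, 0.3077]
tcp_rot: [[0.008, 1.0, 0.001], [0.0, 0.001, -1.0], [-1.0, 0.008, -0.0]]
force: [0.5, -0.2, 0.4]
opening: 1.003
```

View pics/w1.png

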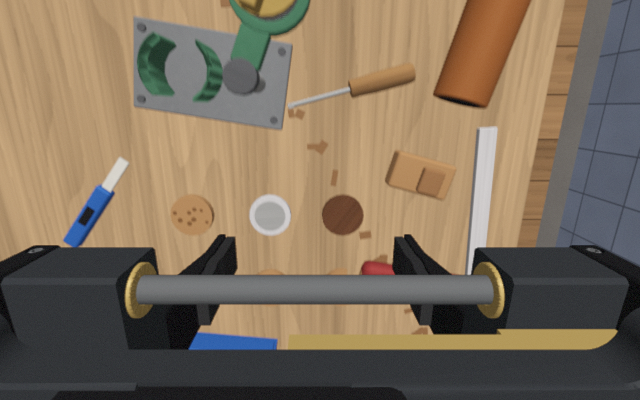

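```bash
python3 -c "
from h import *
snap('wrist','w2'); s=bot.read_state(); print(s['position'],s['qvel'])
crop('w2',110,0,330,260,3,'w2c')"
```

```text
[0.62454625 0.08232572 0.30349628] [-2.45473229  1.55250796  2.26077496 -2.27206308 -0.19425733 -1.22109314]
```

View pics/w2c.png

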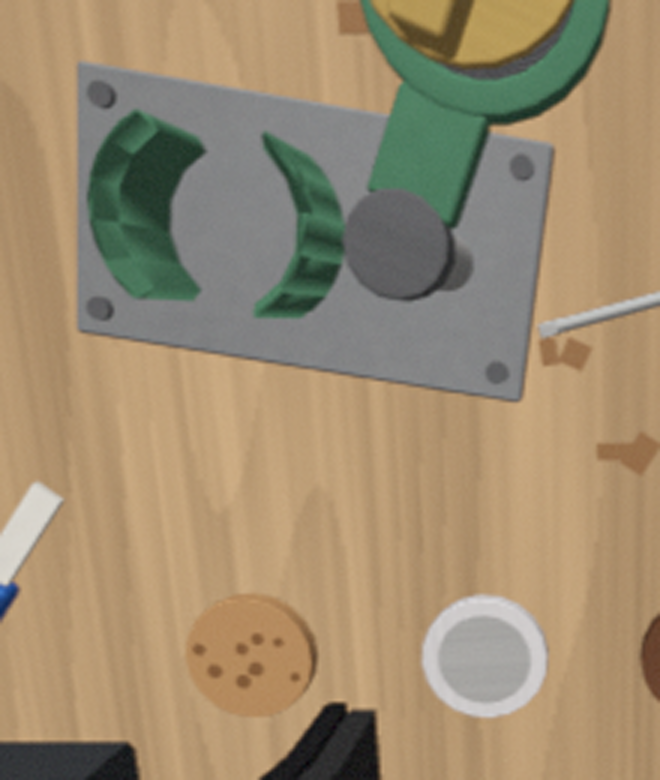

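```bash
python3 - <<'E'
from h import *
c=load('w2'); print(np.round(c['pose'],4).tolist())
g=lambda x,y,z: pix2w(c,110+x/3,y/3,z)
C=[g(x,y,.012) for x,y in [(80,63),(553,147),(521,400),(79,330)]]
for p in C: print(p.round(4))
print([np.linalg.norm(C[i]-C[(i+1)%4]).round(4) for i in range(4)], np.mean(C,0))
e=C[1]-C[0]; f=C[2]-C[3]; print(np.degrees([np.arctan2(e[1],e[0]),np.arctan2(f[1],f[0])]))
print('screws',[g(x,y,.012).round(4) for x,y in[(101,95),(522,166),(497,372),(99,308)]])
print('rim',[g(x,y,.068).round(4) for x,y in[(205,150),(263,132),(255,315),(200,294)]])
print('post',g(400,243,.125),g(452,265,.012))
for n,x,y,z in [('corkA',250,655,.012),('plate',484,656,.01)]: print(n,g(x,y,z).round(4))
E
```

```text
[[1.0, 0.0009, 0.0041, 0.6244], [0.0021, -0.9591, -0.2829, 0.1623], [0.0037, 0.2829, -0.9591, 0.4576], [0.0, 0.0, 0.0, 1.0]]
[0.4048 0.2635 0.012 ]
[0.6004 0.2322 0.012 ]
[0.5842 0.1267 0.012 ]
[0.3879 0.1569 0.012 ]
[np.float64(0.1981), np.float64(0.1068), np.float64(0.1986), np.float64(0.1079)] [0.4943284  0.19482657 0.012     ]
[-9.09636874 -8.77224083]
screws [array([0.4117, 0.2516, 0.012 ]), array([0.5871, 0.2247, 0.012 ]), array([0.5737, 0.1391, 0.012 ]), array([0.3982, 0.1664, 0.012 ])]
rim [array([0.4743, 0.222 , 0.068 ]), array([0.4964, 0.2282, 0.068 ]), array([0.4867, 0.1634, 0.068 ]), array([0.4663, 0.1711, 0.068 ])]
post [0.55629747 0.1857741  0.125     ] [0.5553914  0.18473451 0.012     ]
corkA [0.4479 0.0033 0.012 ]
plate [0.5626 0.0022 0.01  ]
```

```bash
cat >> h.py <<'E'
def overlay(name,shapes,box,f,out):
    c=load(name); x0,y0,x1,y1=box
    im=cv2.resize(cv2.imread(f'pics/{name}.png')[y0:y1,x0:x1],None,fx=f,fy=f,interpolation=cv2.INTER_CUBIC)
    for P,col in shapes:
        q=np.array([(w2pix(c,p)-[x0,y0]+.5)*f for p in P])
        cv2.polylines(im,[np.int32(q*8)],False,col,1,cv2.LINE_AA,3)
    cv2.imwrite(f'pics/{out}.png',im)
def circ(x,y,z,r,a0=0,a1=360): 
    t=np.radians(np.linspace(a0,a1,60)); return [(x+r*np.cos(a),y+r*np.sin(a),z) for a in t]
def potshapes(x=.472,y=.198,yaw=-8.9):
    S=[]
    for z,r,col in [(.068,39,(0,0,255)),(.068,45,(0,255,255)),(.012,34.5,(255,0,0))]:
        h=np.degrees(np.arcsin(20/r)); 
        for b in (0,180): S.append((circ(x,y,z,r/1000,yaw+b-90+h,yaw+b+90-h),col))
    return S
E
python3 - <<'E'
from h import *
overlay('w2',potshapes(),(130,10,310,140),4,'ov2')
overlay('side0',potshapes(),(280,240,430,350),5,'ov2s')
E
```

```text
(no output)
```

View pics/ov2.png

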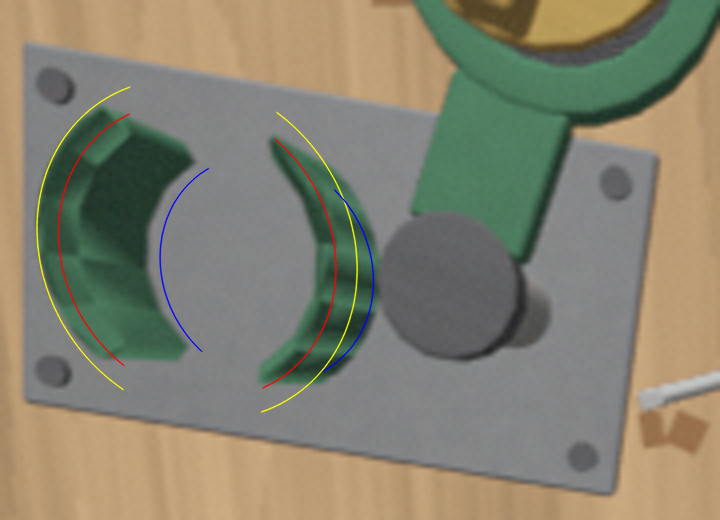

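View pics/ov2s.png

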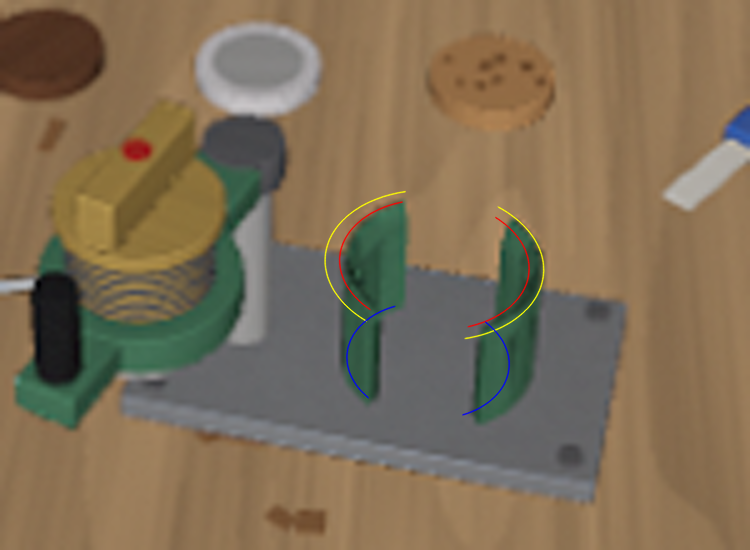

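```bash
cat >> h.py <<'E'
POT=(.4695,.198); PY=81.1
def go(x=None,y=None,z=None):
    s=bot.read_state(); R=np.array(s['tcp_rot']); p=np.array(s['position'])
    t=np.array([p[i] if v is None else v for i,v in enumerate((x,y,z))])
    print('t',round(s['time_s'],2),'p',p.round(4),'F',np.round(s['force'],1),'op',round(s['opening']*87,1),'J6',round(s['joint_positions'][5],1),'yaw(tool y)',np.degrees(np.arctan2(R[1,1],R[0,1])).round(2),'tilt',np.degrees(np.arccos(min(1,-R[2,0]))).round(2))
    print('dp mm',(R.T@(t-p)*1000).round(1))
E
python3 -m inch '{"dp":[[0,0,0],[0,0,0],[0,0,0],[0,0,0],[0,0,0],[0,0,0],[0,0,0],[0,0,0],[0,0,0],[0,0,0],[0,0,0],[0,0,0],[0,0,0],[0,0,0]],"yaw":[-6.75,-6.75,-6.75,-6.75,-6.75,-6.75,-6.75,-6.75,-6.75,-6.75,-6.75,-6.75,0,0]}'
python3 -c "
from h import *
go(.670,.001,.060)"
```

```text
time_s: 1.75
position: [0.6242, 0.0792, 0.3016]
tcp_rot: [[-0.004, 0.16, 0.987], [-0.0, 0.987, -0.16], [-1.0, -0.001, -0.003]]
force: [0.5, 0.2, 0.6]
opening: 1.0
t 1.75 p [0.6242 0.0792 0.3016] F [0.5 0.2 0.6] op 87.0 J6 -83.7 yaw(tool y) 80.78 tilt 0.21
dp mm [241.5 -69.6  58.6]
```

```bash
python3 -m inch '{"dp":[[15,-10,8],[30,-15,13],[35,-15,13],[35,-15,13],[35,-10,8],[35,-5,4],[25,0,0],[15,0,0],[0,0,0],[0,0,0]],"yaw":[0,0,0,0,0,0,0,0,0,0]}'
python3 -c "
from h import *
go(.670,.001,.014); snap('side','s3'); snap('wrist','w3'); crop('s3',220,180,420,330,4,'s3c')"
```

```text
time_s: 2.58
position: [0.6713, 0.0014, 0.077]
tcp_rot: [[-0.003, 0.158, 0.987], [0.0, 0.987, -0.158], [-1.0, -0.0, -0.003]]
force: [-0.2, -0.3, -0.2]
opening: 0.997
t 2.58 p [0.6713 0.0014 0.077 ] F [-0.2 -0.3 -0.2] op 86.7 J6 -90.3 yaw(tool y) 80.88 tilt 0.19
dp mm [63.  -0.6 -1. ]
```

View pics/s3c.png

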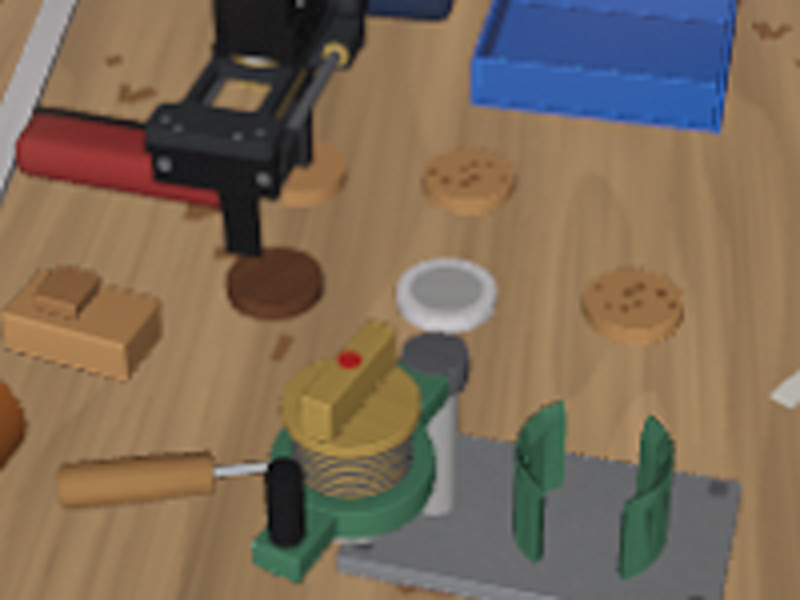

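View pics/w3.png

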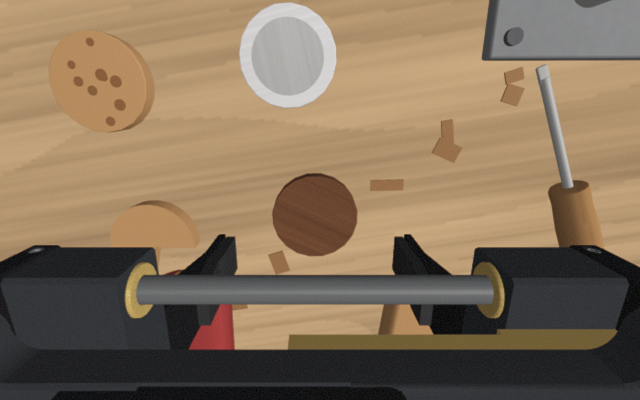

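```bash
python3 -c "
from h import *
c=load('w3'); print(pix2w(c,315,214.5,.012), pix2w(c,288,54,.01), pix2w(c,100,80,.012))
print(w2pix(c,(.671,.001,.02)))
s=load('s3'); print(pix2w(s,220+275/4,180+275/4,.012))"
```

```text
[0.66948174 0.00243141 0.012     ] [0.56133042 0.00239267 0.01      ] [ 0.55757048 -0.11950476  0.012     ]
[313.32575782 220.55316587]
[ 6.68543044e-01 -1.50488018e-04  1.20000000e-02]
```

Base disc confirmed at ≈(0.669, 0.001). Descend and grip.

```bash
python3 -m inch '{"dp":[[20,0,-1],[20,0,-1],[15,0,0],[8,0,0],[0,0,0],[0,0,0]],"yaw":[0,0,0,0,0,0]}'
python3 -m inch '{"dp":[[0,0,0],[0,0,0],[0,0,0],[0,0,0],[0,0,0],[0,0,0],[0,0,0],[0,0,0]],"yaw":[0,0,0,0,0,0,0,0]}' 52
python3 -c "
from h import *
go(*POT,.14)"
```

```text
time_s: 3.18
position: [0.6707, 0.002, 0.016]
tcp_rot: [[0.001, 0.156, 0.988], [-0.0, 0.988, -0.156], [-1.0, -0.0, 0.001]]
force: [0.4, 0.2, -0.6]
opening: 1.002
time_s: 3.85
position: [0.6706, 0.002, 0.0161]
tcp_rot: [[0.001, 0.156, 0.988], [-0.0, 0.988, -0.156], [-1.0, -0.0, 0.001]]
force: [-0.9, 0.2, 2.8]
opening: 0.698
t 3.85 p [0.6706 0.002  0.0161] F [-0.9  0.2  2.8] op 60.8 J6 -90.4 yaw(tool y) 81.0 tilt 0.04
dp mm [-124.1  162.2 -229.2]
```

```bash
python3 -m inch '{"dp":[[-20,0,0],[-30,0,0],[-30,0,-10],[-24,0,-25],[0,0,-35],[0,0,-35],[0,0,-35],[0,0,-35],[0,10,-30],[0,20,-15],[0,30,-9],[0,30,0],[0,30,0],[0,25,0],[0,15,0],[0,0,0],[0,0,0],[0,0,0]],"yaw":[0,0,0,0,0,0,0,0,0,0,0,0,0,0,0,0,0,0]}'
python3 -c "
from h import *
go(*POT,.06); snap('side','s4'); snap('scene','c4');snap('wrist','w4')
overlay('s4',potshapes(),(280,150,430,350),3.9,'s4c')"
```

```text
time_s: 5.35
position: [0.4686, 0.1952, 0.1193]
tcp_rot: [[-0.001, 0.156, 0.988], [-0.001, 0.988, -0.156], [-1.0, -0.001, -0.001]]
force: [-0.1, -0.1, -0.7]
opening: 0.695
t 5.35 p [0.4686 0.1952 0.1193] F [-0.1 -0.1 -0.7] op 60.4 J6 -71.0 yaw(tool y) 81.01 tilt 0.07
dp mm [59.3  2.9  0.5]
```

View pics/s4c.png

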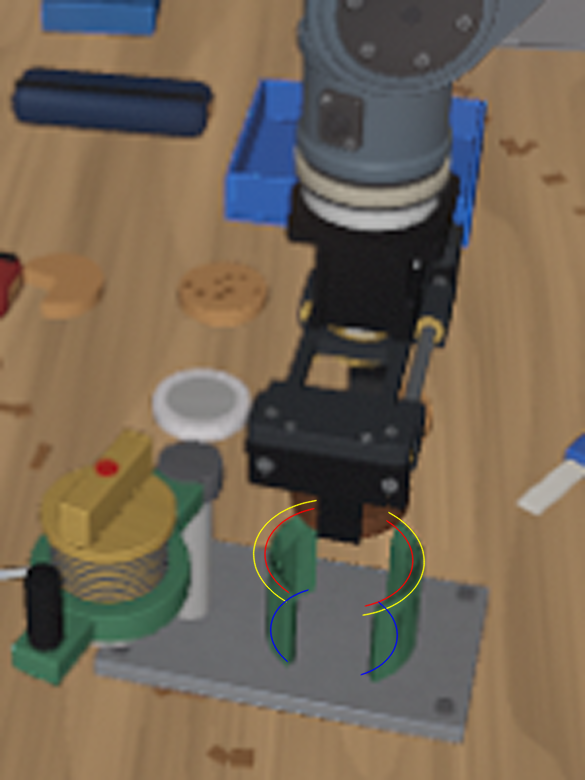

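View pics/w4.png

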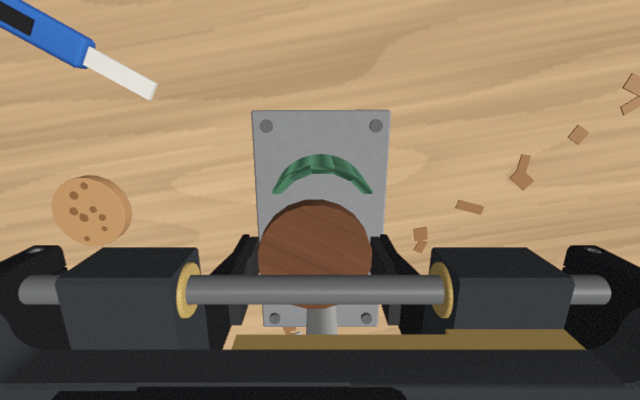

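```bash
python3 - <<'E'
from h import *
overlay('w4',potshapes()+[(circ(.4686,.1952,.1153,.031),(0,255,0)),(circ(.4686,.1952,.1033,.031),(0,128,0))],(200,90,440,310),3,'w4c')
c=load('w4'); print(w2pix(c,(.4686,.1952,.1193)))
s=load('s4'); crop('s4',320,260,400,340,7,'s4d'); 
for z in (.11,.108): print('finger', w2pix(s,(.4686+.045*.156,.1952+.045*.988,z)))
E
```

```text
[314.65330965 260.93751409]
finger [364.78464683 290.55316564]
finger [364.73777369 291.31333827]
```

View pics/w4c.png

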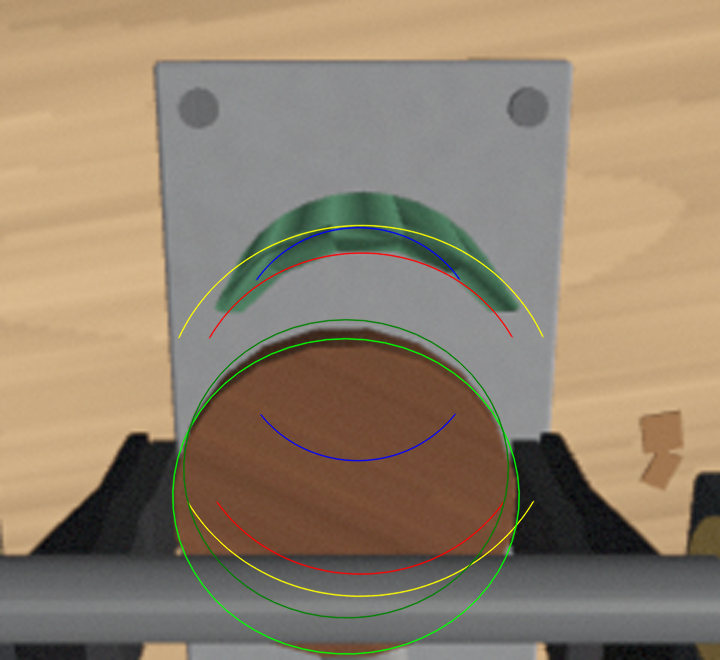

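View pics/s4d.png

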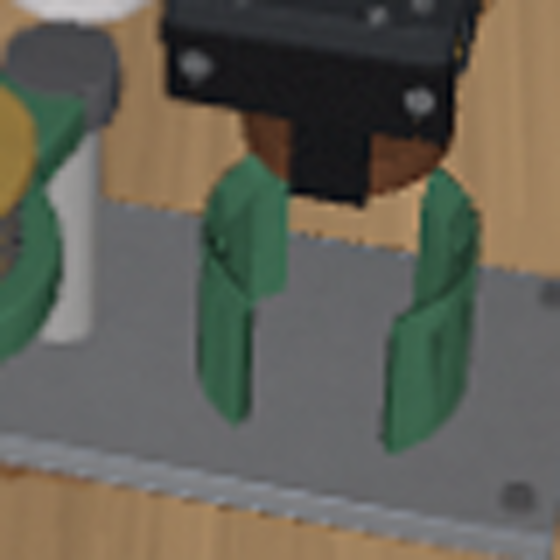

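```bash
cat >> h.py <<'E'
def pot2(x,y,yaw=-8.9,a=54.6):
    S=[]
    for z,r,col in [(.068,39,(0,0,255)),(.068,42,(0,255,255)),(.012,34.5,(255,0,0)),(.012,40.5,(255,255,0))]:
        for b in (0,180): S.append((circ(x,y,z,r/1000,yaw+b-a,yaw+b+a),col))
    return S
E
python3 - <<'E'
from h import *
X=(.4665,.198)
overlay('w4',pot2(*X),(200,90,440,310),2.5,'a');overlay('w2',pot2(*X),(130,10,310,140),3,'b');overlay('s4',pot2(*X),(320,260,410,340),6,'c')
A=[cv2.imread(f'pics/{k}.png') for k in 'abc']; 
H=max(a.shape[0] for a in A)
cv2.imwrite('pics/abc.png',np.hstack([cv2.copyMakeBorder(a,0,H-a.shape[0],0,0,cv2.BORDER_CONSTANT) for a in A[:1]])); 
cv2.imwrite('pics/bc.png',np.vstack([A[1],A[2]]) if A[1].shape[1]==A[2].shape[1] else A[1])
E
```

```text
(no output)
```

View pics/abc.png

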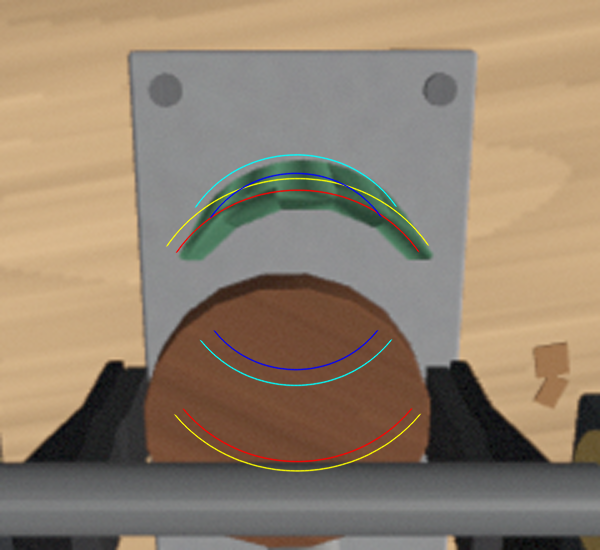

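View pics/bc.png

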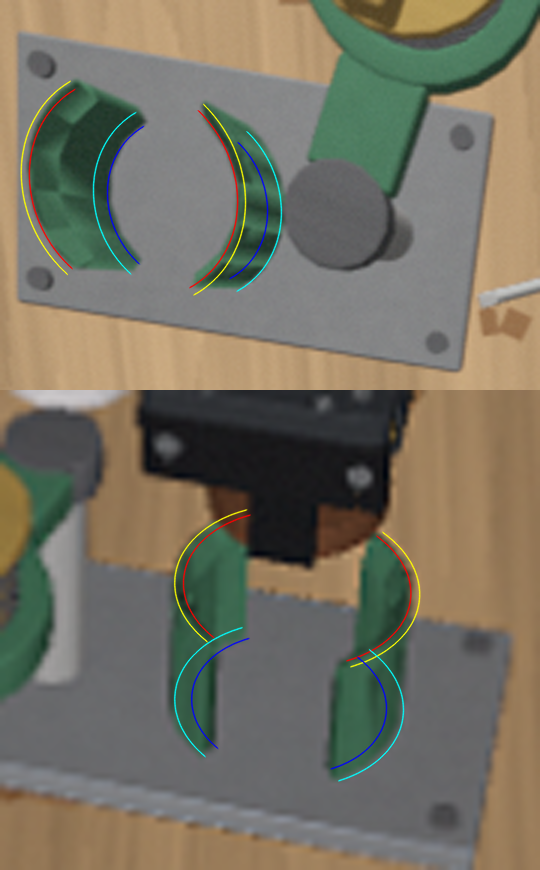

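```bash
python3 -m inch '{"dp":[[10,2,0],[15,1,0],[15,0,0],[15,0,0],[9,0,0],[0,0,0],[0,0,0]],"yaw":[0,0,0,0,0,0,0]}'
python3 -c "
from h import *
go(.469,.1985,.032); snap('side','s5'); snap('wrist','w5')
crop('s5',310,240,420,340,6,'s5c');crop('w5',200,90,440,310,3,'w5c')"
```

```text
time_s: 6.08
position: [0.4693, 0.1984, 0.0549]
tcp_rot: [[-0.002, 0.157, 0.988], [-0.0, 0.988, -0.157], [-1.0, -0.001, -0.002]]
force: [-0.5, -1.1, -1.6]
opening: 0.699
t 6.08 p [0.4693 0.1984 0.0549] F [-0.5 -1.1 -1.6] op 60.8 J6 -70.6 yaw(tool y) 80.97 tilt 0.09
dp mm [22.9  0.  -0.3]
```

View pics/s5c.png

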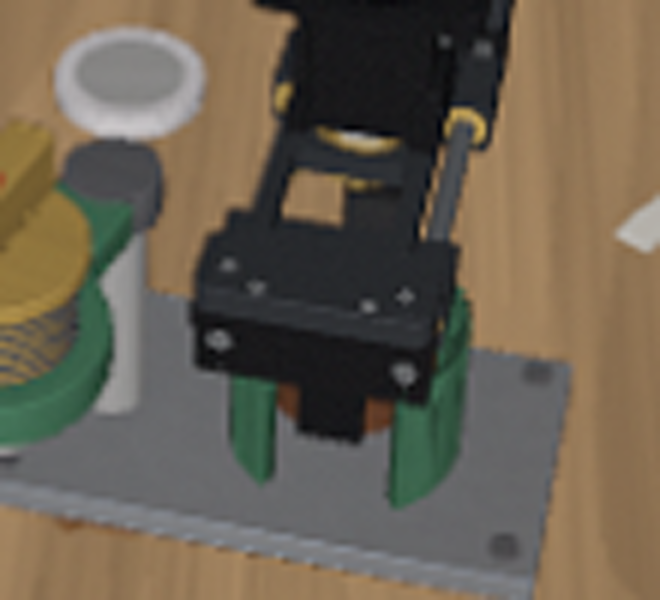

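View pics/w5c.png

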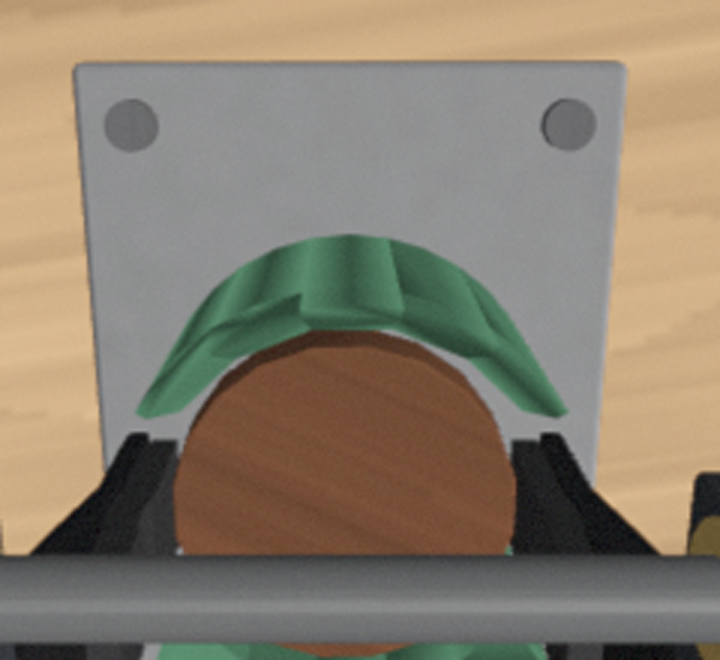

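```bash
python3 -m inch '{"dp":[[6,1,0],[6,0,0],[5,0,0],[3,0,0],[0,0,0],[0,0,0]],"yaw":[0,0,0,0,0,0]}'
python3 -c "
from h import *
go(.469,.1985,.032)"
```

```text
time_s: 6.68
position: [0.4696, 0.1998, 0.0352]
tcp_rot: [[-0.001, 0.156, 0.988], [-0.0, 0.988, -0.156], [-1.0, -0.0, -0.001]]
force: [0.7, 0.8, -0.8]
opening: 0.697
t 6.68 p [0.4696 0.1998 0.0352] F [ 0.7  0.8 -0.8] op 60.7 J6 -70.5 yaw(tool y) 81.0 tilt 0.04
dp mm [ 3.2 -1.3 -0.4]
```

No contact force; lower a bit more and release.

```bash
python3 -m inch '{"dp":[[3,-1,0],[2,0,0],[0,0,0],[0,0,0]],"yaw":[0,0,0,0]}'
python3 -m inch '{"dp":[[0,0,0],[0,0,0],[0,0,0],[0,0,0],[0,0,0],[0,0,0]],"yaw":[0,0,0,0,0,0]}' 80
python3 -m inch '{"dp":[[-15,0,0],[-30,0,0],[-30,0,0],[-15,0,0],[0,0,-15],[0,0,-30],[0,0,-15],[0,0,0],[0,0,0]],"yaw":[0,0,0,0,0,0,0,0,0]}'
python3 -c "
from h import *
go(.4480,.002,.12); snap('side','s6'); snap('scene','c6');snap('wrist','w6')
crop('s6',310,220,430,340,5,'s6c')"
```

```text
time_s: 7.02
position: [0.4696, 0.1987, 0.0304]
tcp_rot: [[-0.0, 0.156, 0.988], [-0.0, 0.988, -0.156], [-1.0, -0.0, -0.0]]
force: [-0.2, -0.2, -0.6]
opening: 0.701
time_s: 7.52
position: [0.4697, 0.1988, 0.0306]
tcp_rot: [[0.0, 0.156, 0.988], [0.0, 0.988, -0.156], [-1.0, 0.0, 0.0]]
force: [-0.2, -0.2, 0.1]
opening: 0.911
time_s: 8.27
position: [0.4101, 0.2083, 0.1207]
tcp_rot: [[0.0, 0.156, 0.988], [0.0, 0.988, -0.156], [-1.0, 0.0, 0.0]]
force: [1.0, -0.1, 0.8]
opening: 0.92
t 8.27 p [0.4101 0.2083 0.1207] F [ 1.  -0.1  0.8] op 80.0 J6 -68.1 yaw(tool y) 81.05 tilt 0.03
dp mm [   0.8 -197.9   69.5]
```

View pics/s6c.png

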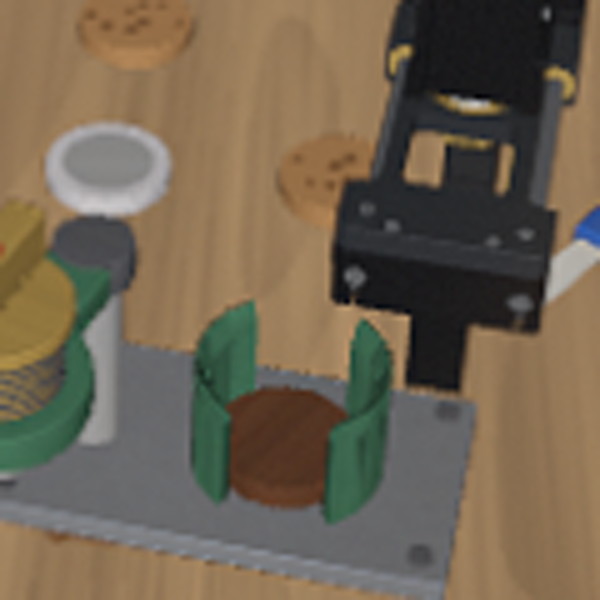

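View pics/c6.png

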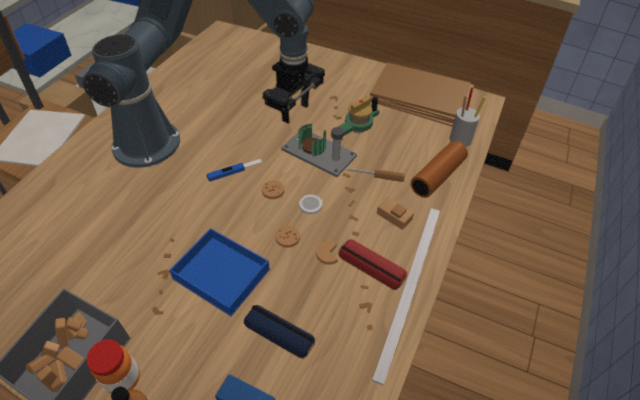

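View pics/w6.png

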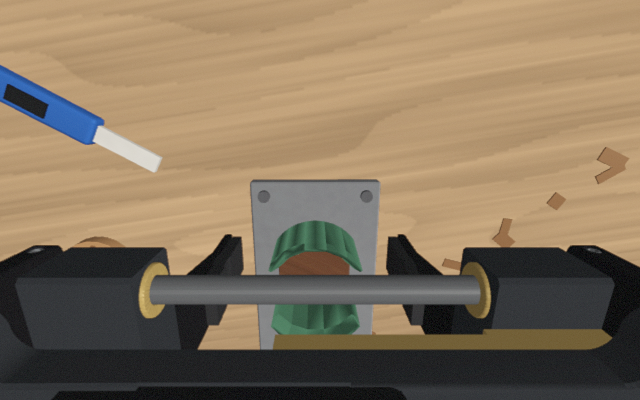

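```bash
python3 -m inch '{"dp":[[0,-15,5],[0,-30,10],[0,-35,12],[0,-40,14],[0,-35,13],[20,-28,10],[30,-15,5],[25,0,0],[15,0,0],[0,0,0],[0,0,0]],"yaw":[0,0,0,0,0,0,0,0,0,0,0]}' 87
python3 -c "
from h import *
go(.4480,.002,.016); c=snap('wrist','w7')
print(w2pix(c,(.448,.002,.012)))"
```

```text
time_s: 9.33
position: [0.4478, 0.002, 0.0298]
tcp_rot: [[-0.001, 0.157, 0.988], [0.0, 0.988, -0.157], [-1.0, 0.0, -0.001]]
force: [-0.8, 0.1, 0.8]
opening: 1.002
t 9.33 p [0.4478 0.002  0.0298] F [-0.8  0.1  0.8] op 87.2 J6 -95.0 yaw(tool y) 80.95 tilt 0.07
dp mm [13.8  0.   0.2]
[314.14910058 247.45273514]
```

View pics/w7.png

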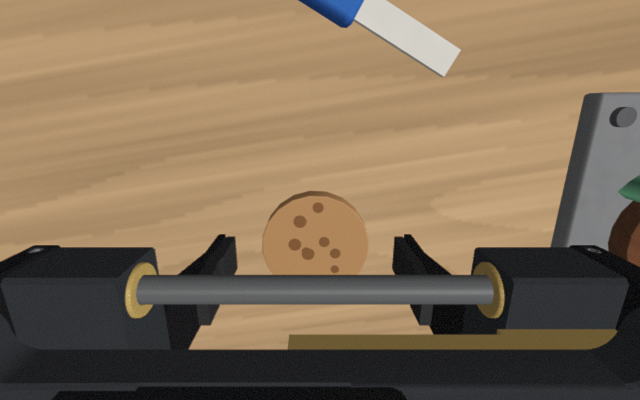

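```bash
python3 -m inch '{"dp":[[9,0,-1],[5,0,0],[0,0,0],[0,0,0]],"yaw":[0,0,0,0]}'
python3 -m inch '{"dp":[[0,0,0],[0,0,0],[0,0,0],[0,0,0],[0,0,0],[0,0,0],[0,0,0],[0,0,0]],"yaw":[0,0,0,0,0,0,0,0]}' 52
python3 -m inch '{"dp":[[-20,0,0],[-30,0,0],[-30,0,0],[-15,0,0],[0,0,0]],"yaw":[0,0,0,0,0]}'
python3 -c "
from h import *
go(.4696,.1988,.12)"
```

```text
time_s: 9.72
position: [0.4469, 0.0028, 0.0172]
tcp_rot: [[0.001, 0.156, 0.988], [-0.0, 0.988, -0.156], [-1.0, -0.0, 0.001]]
force: [0.1, 0.3, 0.9]
opening: 0.997
time_s: 10.38
position: [0.4465, 0.0027, 0.0167]
tcp_rot: [[0.0, 0.156, 0.988], [-0.0, 0.988, -0.156], [-1.0, -0.0, 0.0]]
force: [0.4, 0.1, 3.3]
opening: 0.697
time_s: 10.8
position: [0.4482, 0.0023, 0.1142]
tcp_rot: [[0.006, 0.156, 0.988], [-0.002, 0.988, -0.156], [-1.0, -0.001, 0.006]]
force: [0.3, -0.3, -0.6]
opening: 0.7
t 10.8 p [0.4482 0.0023 0.1142] F [ 0.3 -0.3 -0.6] op 60.9 J6 -95.0 yaw(tool y) 81.01 tilt 0.37
dp mm [ -5.9 197.4  -9.6]
```

```bash
python3 -m inch '{"dp":[[-3,15,-1],[0,28,-2],[0,35,-2],[0,38,-2],[0,35,-2],[0,28,0],[0,15,0],[0,4,0],[0,0,0],[0,0,0],[0,0,0]],"yaw":[0,0,0,0,0,0,0,0,0,0,0]}'
python3 -c "
from h import *
go(.4696,.1988,.045)"
```

```text
time_s: 11.72
position: [0.4679, 0.1984, 0.114]
tcp_rot: [[-0.002, 0.158, 0.987], [-0.001, 0.987, -0.158], [-1.0, -0.001, -0.002]]
force: [0.5, 0.4, 0.2]
opening: 0.697
t 11.72 p [0.4679 0.1984 0.114 ] F [0.5 0.4 0.2] op 60.7 J6 -70.5 yaw(tool y) 80.93 tilt 0.1
dp mm [69.   0.7  1.7]
```

```bash
python3 -m inch '{"dp":[[10,1,1],[15,0,1],[15,0,0],[13,0,0],[7,0,0],[5,0,0],[4,0,0],[0,0,0],[0,0,0]],"yaw":[0,0,0,0,0,0,0,0,0]}'
python3 -c "
from h import *
go(.4696,.1988,.043)"
```

```text
time_s: 12.47
position: [0.4708, 0.2002, 0.0457]
tcp_rot: [[0.0, 0.157, 0.988], [0.0, 0.988, -0.157], [-1.0, 0.0, 0.0]]
force: [-0.3, -0.1, 0.2]
opening: 0.699
t 12.47 p [0.4708 0.2002 0.0457] F [-0.3 -0.1  0.2] op 60.8 J6 -70.5 yaw(tool y) 80.98 tilt 0.02
dp mm [ 2.7 -1.6 -1. ]
```

```bash
python3 -m inch '{"dp":[[2,-1,-1],[0.5,0,0],[0,0,0],[0,0,0]],"yaw":[0,0,0,0]}'
python3 -m inch '{"dp":[[0,0,0],[0,0,0],[0,0,0],[0,0,0],[0,0,0],[0,0,0]],"yaw":[0,0,0,0,0,0]}' 80
python3 -m inch '{"dp":[[-15,0,0],[-30,0,0],[-25,0,0],[-10,0,0],[0,0,-15],[0,0,-30],[0,0,-15],[0,0,0],[0,0,0]],"yaw":[0,0,0,0,0,0,0,0,0]}' 87
python3 -c "
from h import *
go(.56,-.118,.12); snap('side','s8'); snap('scene','c8')
crop('s8',220,200,430,340,3.7,'s8c')"
```

```text
time_s: 12.8
position: [0.4697, 0.1996, 0.0433]
tcp_rot: [[0.001, 0.156, 0.988], [0.0, 0.988, -0.156], [-1.0, 0.0, 0.001]]
force: [0.4, 0.6, -0.8]
opening: 0.699
time_s: 13.3
position: [0.4695, 0.1995, 0.0431]
tcp_rot: [[0.0, 0.156, 0.988], [-0.0, 0.988, -0.156], [-1.0, 0.0, 0.0]]
force: [0.5, 0.4, 0.2]
opening: 0.913
time_s: 14.05
position: [0.4098, 0.209, 0.1229]
tcp_rot: [[-0.0, 0.156, 0.988], [-0.0, 0.988, -0.156], [-1.0, -0.0, -0.0]]
force: [0.3, 0.1, 0.1]
opening: 0.999
t 14.05 p [0.4098 0.209  0.1229] F [0.3 0.1 0.1] op 86.9 J6 -68.0 yaw(tool y) 81.05 tilt 0.01
dp mm [   2.9 -299.6  199.2]
```

View pics/s8c.png

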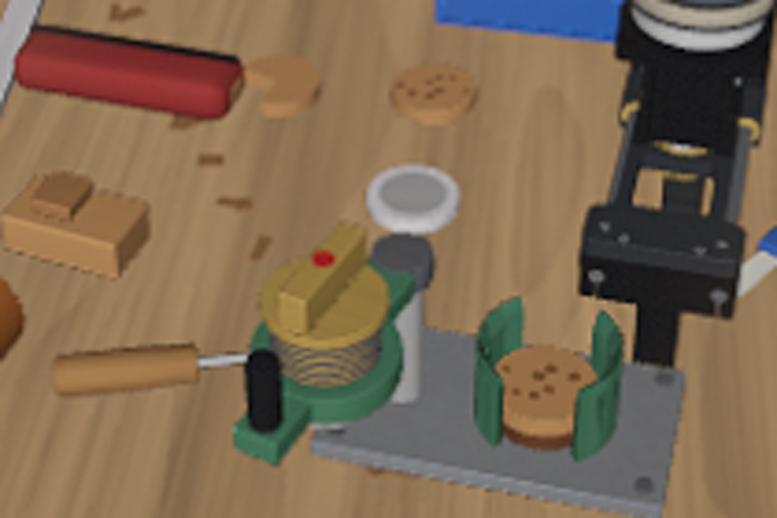

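View pics/c8.png

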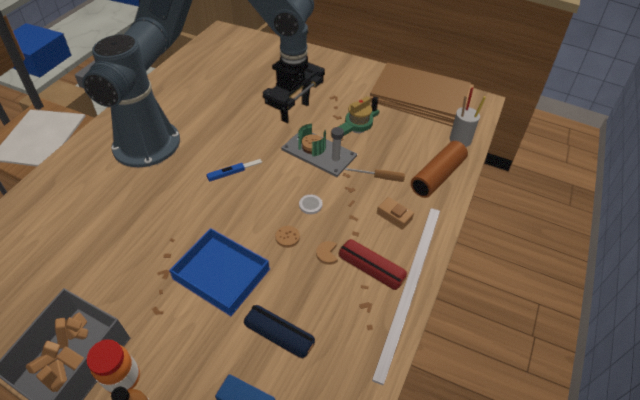

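```bash
python3 -m inch '{"dp":[[0,-15,5],[0,-30,10],[0,-33,20],[0,-33,22],[0,-33,22],[0,-33,22],[0,-33,22],[0,-33,22],[0,-33,22],[10,-20,20],[20,-4,12],[20,0,0],[15,0,0],[0,0,0],[0,0,0],[0,0,0]],"yaw":[0,0,0,0,0,0,0,0,0,0,0,0,0,0,0,0]}' 87
python3 -c "
from h import *
go(.559,-.118,.016); c=snap('wrist','w9')
print(w2pix(c,(.559,-.118,.012)))"
```

```text
time_s: 15.48
position: [0.5608, -0.1191, 0.0585]
tcp_rot: [[0.001, 0.157, 0.988], [-0.001, 0.988, -0.157], [-1.0, -0.0, 0.001]]
force: [0.2, -0.5, 0.1]
opening: 0.998
t 15.48 p [ 0.5608 -0.1191  0.0585] F [ 0.2 -0.5  0.1] op 86.9 J6 -104.1 yaw(tool y) 80.99 tilt 0.08
dp mm [42.5  0.9 -2. ]
[315.46865395 226.04330299]
```

View pics/w9.png

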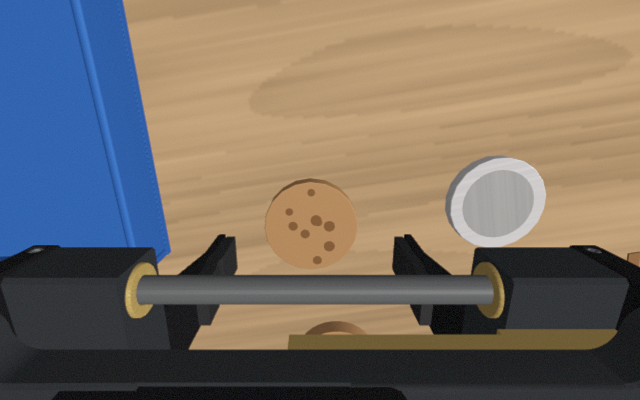

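```bash
python3 -m inch '{"dp":[[15,-1,-1],[15,0,-1],[8,0,-1],[4,0,0],[0,0,0],[0,0,0]],"yaw":[0,0,0,0,0,0]}'
python3 -m inch '{"dp":[[0,0,0],[0,0,0],[0,0,0],[0,0,0],[0,0,0],[0,0,0],[0,0,0],[0,0,0]],"yaw":[0,0,0,0,0,0,0,0]}' 52
python3 -m inch '{"dp":[[-20,0,0],[-30,0,0],[-35,0,0],[-20,0,0],[0,0,0],[0,0,0]],"yaw":[0,0,0,0,0,0]}'
python3 -c "
from h import *
go(.4696,.1990,.122)"
```

```text
time_s: 16.03
position: [0.5572, -0.1192, 0.0166]
tcp_rot: [[0.001, 0.156, 0.988], [-0.0, 0.988, -0.156], [-1.0, -0.0, 0.001]]
force: [0.2, -0.5, -0.3]
opening: 1.0
time_s: 16.7
position: [0.5569, -0.1191, 0.0163]
tcp_rot: [[0.0, 0.156, 0.988], [-0.0, 0.988, -0.156], [-1.0, -0.0, 0.0]]
force: [0.8, -0.7, 2.7]
opening: 0.695
time_s: 17.2
position: [0.5574, -0.1193, 0.1222]
tcp_rot: [[0.003, 0.156, 0.988], [-0.001, 0.988, -0.156], [-1.0, -0.001, 0.003]]
force: [-0.8, -0.1, -0.3]
opening: 0.701
t 17.2 p [ 0.5574 -0.1193  0.1222] F [-0.8 -0.1 -0.3] op 61.0 J6 -104.3 yaw(tool y) 81.0 tilt 0.16
dp mm [  -0.4  300.7 -136.5]
```

```bash
python3 -m inch '{"dp":[[0,10,-10],[0,20,-20],[0,28,-25],[0,30,-25],[0,32,-25],[0,34,-20],[0,36,-11],[0,36,0],[0,32,0],[0,24,0],[0,14,0],[0,5,0],[0,0,0],[0,0,0],[0,0,0]],"yaw":[0,0,0,0,0,0,0,0,0,0,0,0,0,0,0]}'
python3 -c "
from h import *
go(.4696,.199,.055)"
```

```text
time_s: 18.45
position: [0.4688, 0.1984, 0.1204]
tcp_rot: [[-0.002, 0.158, 0.988], [-0.001, 0.988, -0.158], [-1.0, -0.001, -0.002]]
force: [-0.9, -0.5, -0.3]
opening: 0.7
t 18.45 p [0.4688 0.1984 0.1204] F [-0.9 -0.5 -0.3] op 60.9 J6 -70.6 yaw(tool y) 80.94 tilt 0.13
dp mm [65.4  0.8  0.8]
```

```bash
python3 -m inch '{"dp":[[10,0,0],[15,0,0],[15,0,0],[12,0,0],[6,0,0],[4,0,0],[1,0,0],[0,0,0],[0,0,0],[0,0,0]],"yaw":[0,0,0,0,0,0,0,0,0,0]}'
python3 -c "
from h import *
go(.4696,.1990,.054)"
```

```text
time_s: 19.28
position: [0.4695, 0.1994, 0.0585]
tcp_rot: [[0.0, 0.156, 0.988], [0.0, 0.988, -0.156], [-1.0, 0.0, 0.0]]
force: [-1.0, 0.1, -1.8]
opening: 0.699
t 19.28 p [0.4695 0.1994 0.0585] F [-1.   0.1 -1.8] op 60.8 J6 -70.5 yaw(tool y) 81.0 tilt 0.02
dp mm [ 4.5 -0.4  0.2]
```

```bash
python3 -m inch '{"dp":[[2,0,0],[2,0,0],[1,0,0],[0,0,0],[0,0,0]],"yaw":[0,0,0,0,0]}'
python3 -m inch '{"dp":[[0,0,0],[0,0,0],[0,0,0],[0,0,0],[0,0,0],[0,0,0]],"yaw":[0,0,0,0,0,0]}' 80
python3 -m inch '{"dp":[[-15,0,0],[-30,0,0],[-20,0,0],[-5,0,0],[0,0,-15],[0,0,-30],[0,0,-15],[0,0,0],[0,0,0]],"yaw":[0,0,0,0,0,0,0,0,0]}' 87
python3 -c "
from h import *
go(.563,.001,.12); snap('side','s10'); snap('scene','c10')
crop('s10',220,200,430,340,3.7,'s10c')"
```

```text
time_s: 19.7
position: [0.4695, 0.1996, 0.053]
tcp_rot: [[0.0, 0.156, 0.988], [0.0, 0.988, -0.156], [-1.0, 0.0, -0.0]]
force: [-0.6, 0.5, -0.8]
opening: 0.697
time_s: 20.2
position: [0.4697, 0.1995, 0.0531]
tcp_rot: [[0.0, 0.156, 0.988], [0.0, 0.988, -0.156], [-1.0, 0.0, 0.0]]
force: [0.8, 0.4, 0.9]
opening: 0.91
time_s: 20.95
position: [0.4097, 0.2089, 0.1227]
tcp_rot: [[-0.0, 0.156, 0.988], [-0.0, 0.988, -0.156], [-1.0, -0.0, -0.0]]
force: [1.1, 0.8, -0.2]
opening: 1.002
t 20.95 p [0.4097 0.2089 0.1227] F [ 1.1  0.8 -0.2] op 87.2 J6 -68.0 yaw(tool y) 81.05 tilt 0.02
dp mm [   2.7 -181.6  183.7]
```

View pics/s10c.png

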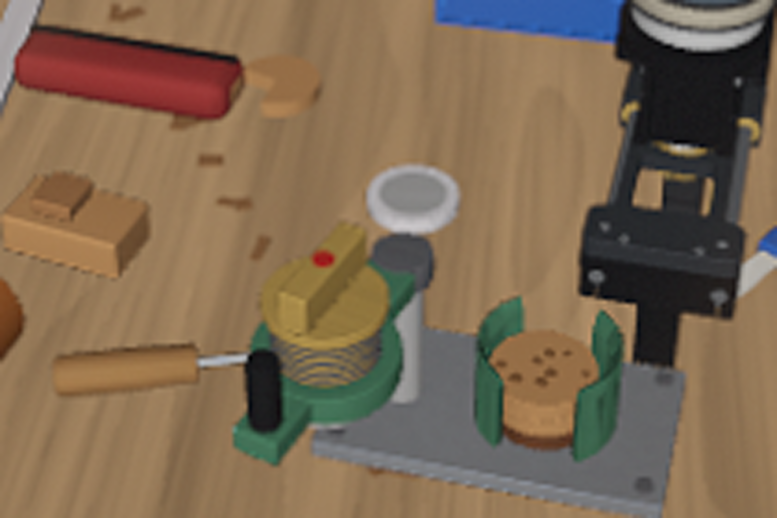

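View pics/c10.png

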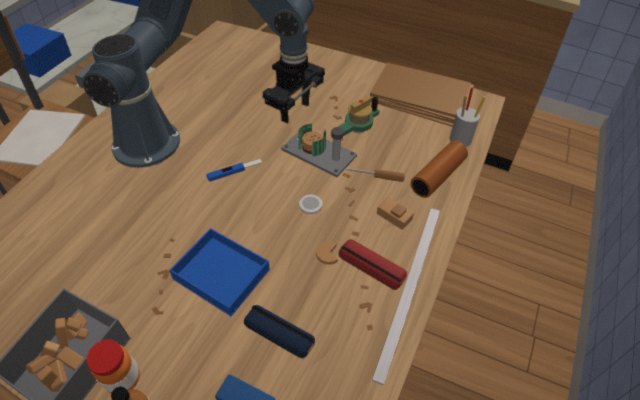

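```bash
python3 -m inch '{"dp":[[0,-15,3],[0,-30,8],[0,-35,15],[0,-30,25],[0,-28,28],[0,-22,33],[0,-12,33],[10,-6,24],[20,-2,12],[20,-1,3],[10,0,0],[0,0,0],[0,0,0],[0,0,0]],"yaw":[0,0,0,0,0,0,0,0,0,0,0,0,0,0]}' 87
python3 -c "
from h import *
go(.563,.001,.016); c=snap('wrist','w11')
print(w2pix(c,(.563,.001,.01)))"
```

```text
time_s: 22.22
position: [0.5638, 0.0015, 0.0636]
tcp_rot: [[0.001, 0.156, 0.988], [-0.0, 0.988, -0.156], [-1.0, -0.0, 0.001]]
force: [0.1, 0.2, 0.4]
opening: 1.0
t 22.22 p [0.5638 0.0015 0.0636] F [0.1 0.2 0.4] op 87.0 J6 -92.2 yaw(tool y) 81.02 tilt 0.04
dp mm [47.6 -0.6 -0.8]
[313.36850259 224.0219407 ]
```

View pics/w11.png

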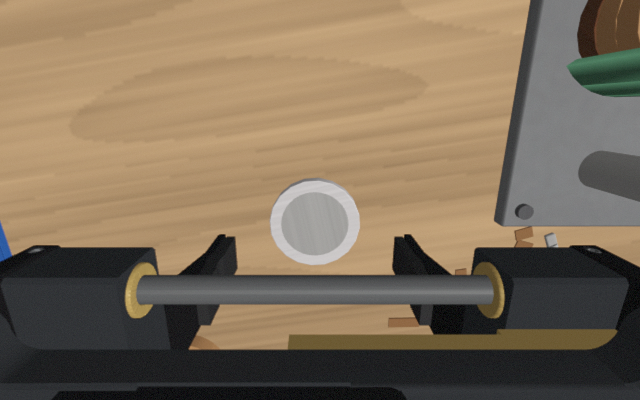

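```bash
python3 -m inch '{"dp":[[15,0,-1],[15,0,-1],[10,0,0],[6,0,0],[2.5,0,0],[0,0,0],[0,0,0]],"yaw":[0,0,0,0,0,0,0]}'
python3 -m inch '{"dp":[[0,0,0],[0,0,0],[0,0,0],[0,0,0],[0,0,0],[0,0,0],[0,0,0],[0,0,0]],"yaw":[0,0,0,0,0,0,0,0]}' 52
python3 -m inch '{"dp":[[-20,0,0],[-30,0,0],[-35,0,0],[-20,0,0],[0,0,0],[0,0,0]],"yaw":[0,0,0,0,0,0]}'
python3 -c "
from h import *
go(.4696,.1990,.122)"
```

```text
time_s: 22.85
position: [0.5621, 0.0016, 0.015]
tcp_rot: [[0.001, 0.156, 0.988], [-0.0, 0.988, -0.156], [-1.0, -0.0, 0.001]]
force: [-0.9, 0.6, 0.3]
opening: 0.998
time_s: 23.52
position: [0.5618, 0.0016, 0.0147]
tcp_rot: [[0.0, 0.157, 0.988], [0.0, 0.988, -0.157], [-1.0, 0.0, 0.0]]
force: [0.6, 0.2, 2.1]
opening: 0.698
time_s: 24.02
position: [0.5622, 0.0016, 0.1205]
tcp_rot: [[0.002, 0.156, 0.988], [-0.001, 0.988, -0.156], [-1.0, -0.0, 0.002]]
force: [0.0, -0.1, -1.2]
opening: 0.699
t 24.02 p [0.5622 0.0016 0.1205] F [ 0.  -0.1 -1.2] op 60.8 J6 -92.2 yaw(tool y) 81.01 tilt 0.14
dp mm [  -1.8  180.5 -122.3]
```

```bash
python3 -m inch '{"dp":[[0,2,-15],[0,5,-28],[0,12,-30],[0,20,-26],[0,28,-15],[0,32,-7],[0,32,-1],[0,26,0],[0,16,0],[0,7,0],[0,0,0],[0,0,0],[0,0,0]],"yaw":[0,0,0,0,0,0,0,0,0,0,0,0,0]}'
python3 -c "
from h import *
go(.4696,.199,.065); snap('side','s12'); crop('s12',300,200,420,340,4,'s12c')"
```

```text
time_s: 25.1
position: [0.4686, 0.1974, 0.1188]
tcp_rot: [[-0.002, 0.157, 0.988], [-0.001, 0.988, -0.157], [-1.0, -0.001, -0.002]]
force: [-0.3, 0.4, -1.3]
opening: 0.702
t 25.1 p [0.4686 0.1974 0.1188] F [-0.3  0.4 -1.3] op 61.1 J6 -70.7 yaw(tool y) 80.95 tilt 0.14
dp mm [53.8  1.8  0.9]
```

View pics/s12c.png

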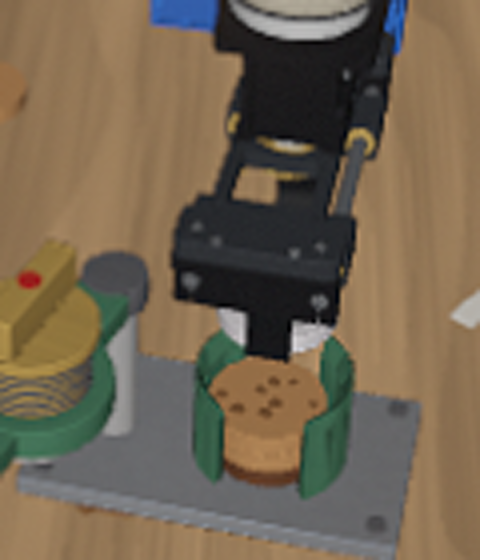

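```bash
python3 -m inch '{"dp":[[10,1,0],[15,0,0],[13,0,0],[8,0,0],[4,0,0],[2,0,0],[0,0,0],[0,0,0],[0,0,0]],"yaw":[0,0,0,0,0,0,0,0,0]}'
python3 -c "
from h import *
go(.4696,.1990,.064)"
```

```text
time_s: 25.9
position: [0.47, 0.1996, 0.068]
tcp_rot: [[0.001, 0.156, 0.988], [0.0, 0.988, -0.156], [-1.0, 0.0, 0.001]]
force: [0.7, 0.9, -0.2]
opening: 0.7
t 25.9 p [0.47   0.1996 0.068 ] F [ 0.7  0.9 -0.2] op 60.9 J6 -70.5 yaw(tool y) 81.0 tilt 0.07
dp mm [ 4.  -0.6 -0.3]
```

```bash
python3 -m inch '{"dp":[[2,0,0],[1.5,0,0],[0.5,0,0],[0,0,0],[0,0,0]],"yaw":[0,0,0,0,0]}'
python3 -m inch '{"dp":[[0,0,0],[0,0,0],[0,0,0],[0,0,0],[0,0,0],[0,0,0]],"yaw":[0,0,0,0,0,0]}' 80
python3 -m inch '{"dp":[[-15,0,0],[-25,0,0],[-15,0,0],[-5,0,0],[0,0,-15],[0,0,-30],[0,0,-15],[0,0,0],[0,0,0]],"yaw":[0,0,0,0,0,0,0,0,0]}' 87
python3 -c "
from h import *
go(.668,-.116,.12); snap('side','s13'); snap('scene','c13')
crop('s13',220,190,430,340,3.7,'s13c')"
```

```text
time_s: 26.32
position: [0.4695, 0.1995, 0.0636]
tcp_rot: [[-0.0, 0.156, 0.988], [-0.0, 0.988, -0.156], [-1.0, -0.0, -0.0]]
force: [-0.6, 0.3, -0.5]
opening: 0.702
time_s: 26.82
position: [0.4696, 0.1995, 0.0636]
tcp_rot: [[0.0, 0.156, 0.988], [-0.0, 0.988, -0.156], [-1.0, 0.0, 0.0]]
force: [0.1, 0.1, -0.3]
opening: 0.915
time_s: 27.57
position: [0.4099, 0.209, 0.1233]
tcp_rot: [[-0.0, 0.155, 0.988], [-0.0, 0.988, -0.155], [-1.0, -0.0, -0.0]]
force: [-0.0, 0.3, 1.0]
opening: 1.0
t 27.57 p [0.4099 0.209  0.1233] F [-0.   0.3  1. ] op 87.0 J6 -68.0 yaw(tool y) 81.06 tilt 0.01
dp mm [   3.3 -280.9  305.5]
```

View pics/s13c.png

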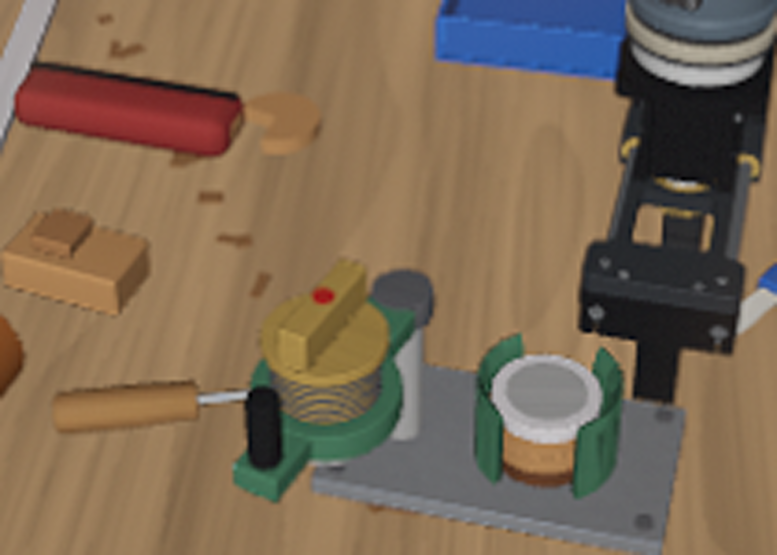

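```bash
python3 -m inch '{"dp":[[0,-15,3],[0,-30,8],[0,-33,15],[0,-30,25],[0,-27,30],[0,-24,33],[0,-22,34],[0,-22,34],[0,-22,34],[0,-22,34],[0,-18,28],[0,-10,18],[0,-6,9],[0,0,0],[0,0,0],[0,0,0]],"yaw":[0,0,0,0,0,0,0,0,0,0,0,0,0,0,0,0]}' 87
python3 -c "
from h import *
go(.668,-.116,.016); c=snap('wrist','w14'); crop('w14',200,100,440,280,3,'w14c')
print(w2pix(c,(.668,-.116,.012)))"
```

```text
time_s: 29.0
position: [0.6668, -0.116, 0.1229]
tcp_rot: [[-0.002, 0.157, 0.988], [0.001, 0.988, -0.157], [-1.0, 0.001, -0.002]]
force: [0.6, 0.1, 0.4]
opening: 0.999
t 29.0 p [ 0.6668 -0.116   0.1229] F [0.6 0.1 0.4] op 86.9 J6 -100.3 yaw(tool y) 80.99 tilt 0.1
dp mm [106.9   0.2   1.4]
[314.51078472 202.76431171]
```

View pics/w14c.png

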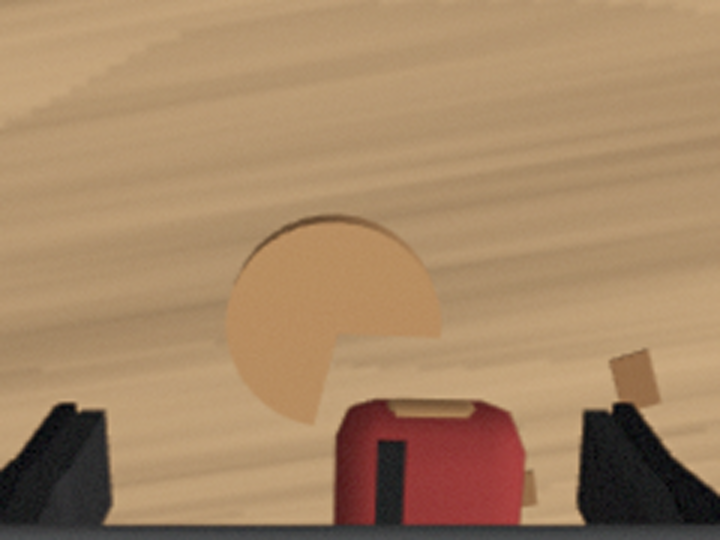

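```bash
python3 - <<'E'
from h import *
c=load('w14'); g=lambda x,y,z:pix2w(c,200+x/3,100+y/3,z).round(4)
print('centre',g(336,328,.012),g(338,334,.012)); print('edges',g(227,325,.012),g(442,330,.012),g(315,424,.012))
print('red',g(345,410,.03),g(515,410,.03),g(335,470,.02),g(525,470,.02))
o=load('scene0'); crop('c13',320,220,420,300,7,'c13c')
print(np.round(w2pix(o,(.668,-.116,.012)),1))
for u,v in [(341,241),(350,240),(406,270),(399,286)]: print(pix2w(o,u,v,.03).round(3))
E
```

```text
centre [ 0.6735 -0.1191  0.012 ] [ 0.6754 -0.1188  0.012 ]
edges [ 0.6677 -0.1499  0.012 ] [ 0.6789 -0.089   0.012 ] [ 0.7021 -0.13    0.012 ]
red [ 0.6916 -0.1193  0.03  ] [ 0.6989 -0.0731  0.03  ] [ 0.714  -0.1258  0.02  ] [ 0.7227 -0.071   0.02  ]
[327.7 248.3]
[ 0.693 -0.094  0.03 ]
[ 0.711 -0.081  0.03 ]
[ 0.863 -0.103  0.03 ]
[ 0.863 -0.151  0.03 ]
```

View pics/c13c.png

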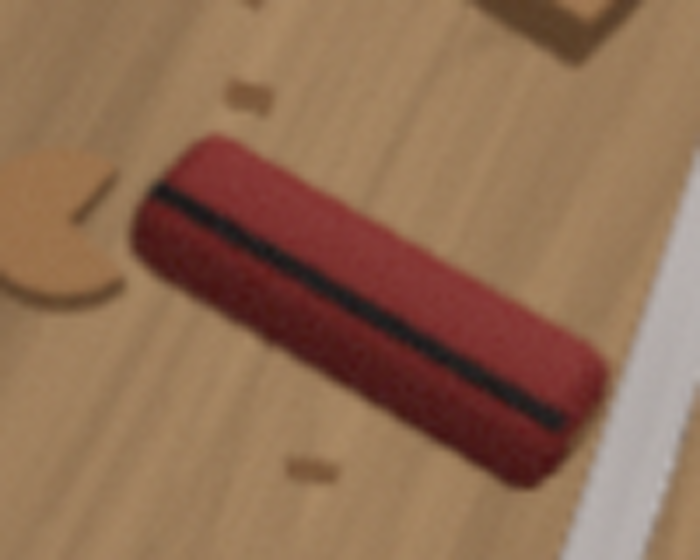

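```bash
python3 -m inch '{"dp":[[0,0,0],[0,0,0],[0,0,0],[0,0,0],[0,0,0],[0,0,0],[0,0,0]],"yaw":[-6.8,-6.8,-6.8,-6.8,-6.8,0,0]}'
python3 -c "
from h import *
go(.673,-.119,.0155); c=snap('wrist','w15'); crop('w15',200,100,440,280,3,'w15c')"
```

```text
time_s: 29.63
position: [0.667, -0.1155, 0.1237]
tcp_rot: [[-0.0, -0.421, 0.907], [0.0, 0.907, 0.421], [-1.0, 0.0, -0.0]]
force: [0.1, 0.5, -0.2]
opening: 1.0
t 29.63 p [ 0.667  -0.1155  0.1237] F [ 0.1  0.5 -0.2] op 87.0 J6 -134.1 yaw(tool y) 114.87 tilt 0.03
dp mm [108.2  -5.7   4. ]
```

View pics/w15c.png

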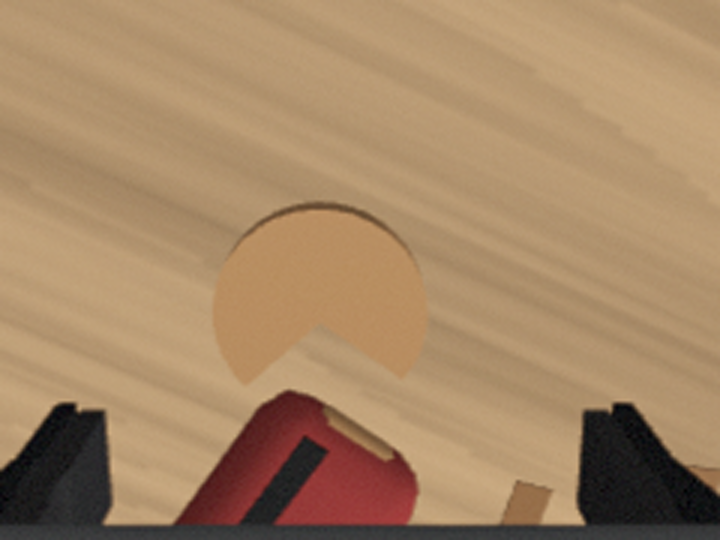

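```bash
python3 -c "
from h import *
c=load('w15'); p=pix2w(c,200+320/3,100+317/3,.012); print(p); go(p[0],p[1],.0155)"
```

```text
[ 0.67360057 -0.11943771  0.012     ]
t 29.68 p [ 0.6671 -0.1156  0.1237] F [-0.   0.1 -0.4] op 87.0 J6 -134.2 yaw(tool y) 114.88 tilt 0.02
dp mm [108.2  -6.2   4.3]
```

```bash
python3 -m inch '{"dp":[[15,-3,2],[25,-3,2],[28,0,0],[22,0,0],[12,0,0],[6,0,0],[0,0,0],[0,0,0]],"yaw":[0,0,0,0,0,0,0,0]}'
python3 -m inch '{"dp":[[0,0,0],[0,0,0],[0,0,0],[0,0,0],[0,0,0],[0,0,0],[0,0,0],[0,0,0]],"yaw":[0,0,0,0,0,0,0,0]}' 52
python3 -m inch '{"dp":[[-20,0,0],[-30,0,0],[-35,0,0],[-10,0,0],[0,0,0],[0,0,0]],"yaw":[0,0,0,0,0,0]}'
python3 -c "
from h import *
go(.477,-.297,.11);c=snap('wrist','w16')"
```

```text
time_s: 30.35
position: [0.6742, -0.1203, 0.0158]
tcp_rot: [[0.001, -0.422, 0.906], [-0.0, 0.906, 0.422], [-1.0, -0.001, 0.001]]
force: [-0.1, -1.1, 0.1]
opening: 0.999
time_s: 31.02
position: [0.674, -0.1202, 0.0162]
tcp_rot: [[0.001, -0.423, 0.906], [-0.0, 0.906, 0.423], [-1.0, -0.001, 0.001]]
force: [-0.8, 1.4, 4.8]
opening: 0.698
time_s: 31.52
position: [0.6736, -0.1201, 0.1105]
tcp_rot: [[0.0, -0.423, 0.906], [-0.0, 0.906, 0.423], [-1.0, -0.0, 0.0]]
force: [0.3, -0.4, -1.4]
opening: 0.695
t 31.52 p [ 0.6736 -0.1201  0.1105] F [ 0.3 -0.4 -1.4] op 60.5 J6 -134.4 yaw(tool y) 115.0 tilt 0.02
dp mm [   0.5  -77.3 -252.9]
```

View pics/w16.png

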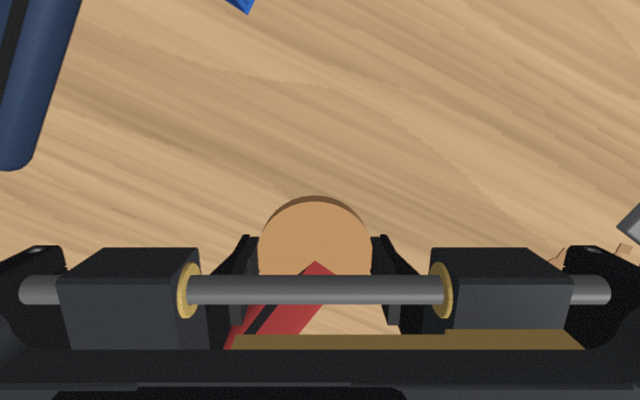

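```bash
python3 -m inch '{"dp":[[0,-4,-12],[0,-8,-25],[0,-10,-34],[0,-11,-36],[0,-11,-36],[0,-11,-36],[0,-10,-34],[0,-8,-25],[0,-4,-15],[0,0,0],[0,0,0],[0,0,0]],"yaw":[0,0,0,0,0,0,0,0,0,0,0,0]}'
python3 -c "
from h import *
go(.477,-.297,.027);c=snap('scene','c17');crop('c17',150,180,330,330,4,'c17c')"
```

```text
time_s: 32.57
position: [0.4765, -0.2962, 0.1096]
tcp_rot: [[-0.001, -0.422, 0.906], [0.002, 0.906, 0.422], [-1.0, 0.002, -0.001]]
force: [-0.3, -0.7, -0.6]
opening: 0.697
t 32.57 p [ 0.4765 -0.2962  0.1096] F [-0.3 -0.7 -0.6] op 60.6 J6 -158.3 yaw(tool y) 114.98 tilt 0.12
dp mm [82.6 -1.1  0.2]
```

View pics/c17c.png

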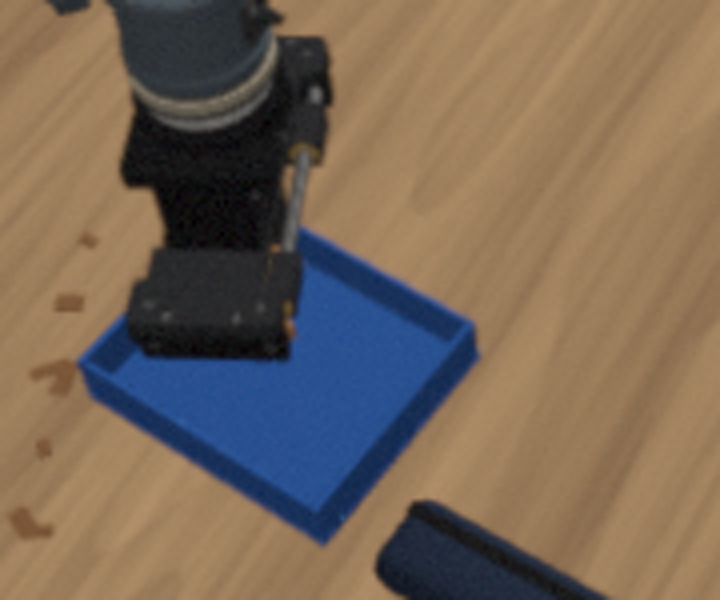

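```bash
python3 -m inch '{"dp":[[10,0,0],[20,0,0],[20,0,0],[18,0,0],[10,0,0],[4,0,0],[0,0,0],[0,0,0],[0,0,0]],"yaw":[6.8,6.8,6.8,6.8,6.8,0,0,0,0]}'
python3 -c "
from h import *
go(.477,-.297,.027);c=snap('scene','c18');crop('c18',150,180,330,330,4,'c18c')"
```

```text
time_s: 33.37
position: [0.4777, -0.2969, 0.0292]
tcp_rot: [[0.001, 0.154, 0.988], [-0.001, 0.988, -0.154], [-1.0, -0.001, 0.001]]
force: [-0.2, -0.4, 0.3]
opening: 0.695
t 33.37 p [ 0.4777 -0.2969  0.0292] F [-0.2 -0.4  0.3] op 60.5 J6 -124.4 yaw(tool y) 81.15 tilt 0.09
dp mm [ 2.2 -0.2 -0.7]
```

View pics/c18c.png

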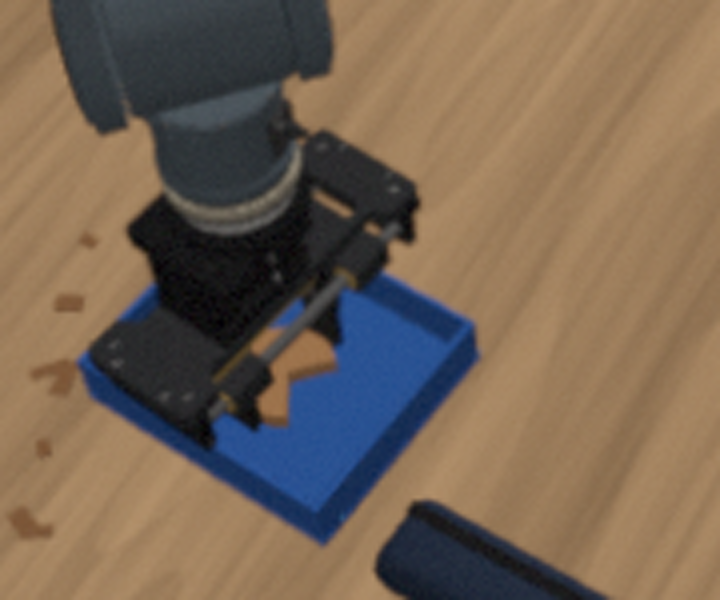

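Inside the tray; lower 5 mm, release, retreat.

```bash
python3 -m inch '{"dp":[[3,0,0],[2,0,0],[0,0,0],[0,0,0]],"yaw":[0,0,0,0]}'
python3 -m inch '{"dp":[[0,0,0],[0,0,0],[0,0,0],[0,0,0],[0,0,0]],"yaw":[0,0,0,0,0]}' 76
python3 -m inch '{"dp":[[-20,0,0],[-35,0,0],[-40,0,0],[-40,0,0],[-40,0,0],[-25,0,0],[0,0,0]],"yaw":[0,0,0,0,0,0,0]}' 87
python3 -c "
from h import *
snap('side','s19');c=snap('scene','c19');crop('c19',150,180,330,330,4,'c19c');crop('s19',220,150,430,340,3,'s19c');go()"
```

```text
time_s: 33.75
position: [0.4769, -0.2969, 0.0236]
tcp_rot: [[-0.0, 0.156, 0.988], [0.0, 0.988, -0.156], [-1.0, 0.0, -0.0]]
force: [-0.1, -0.1, -0.2]
opening: 0.699
time_s: 34.17
position: [0.477, -0.2969, 0.0236]
tcp_rot: [[0.0, 0.156, 0.988], [-0.0, 0.988, -0.156], [-1.0, -0.0, 0.0]]
force: [-0.8, 0.8, 0.2]
opening: 0.864
time_s: 34.75
position: [0.4798, -0.2993, 0.23]
tcp_rot: [[0.01, 0.156, 0.988], [-0.009, 0.988, -0.156], [-1.0, -0.007, 0.011]]
force: [0.4, -0.1, -0.4]
opening: 0.997
t 34.85 p [ 0.4772 -0.297   0.2246] F [-0.1  0.2 -0.1] op 86.9 J6 -124.3 yaw(tool y) 81.0 tilt 0.15
dp mm [0. 0. 0.]
```

View pics/c19c.png

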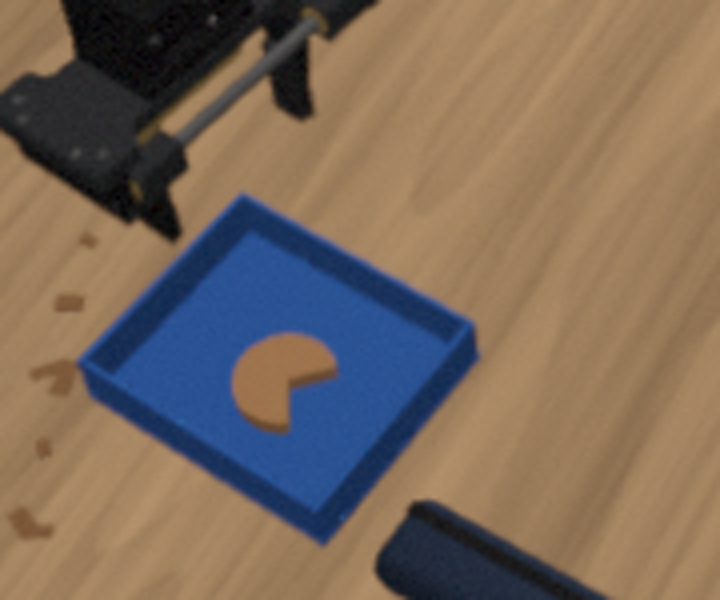

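View pics/s19c.png

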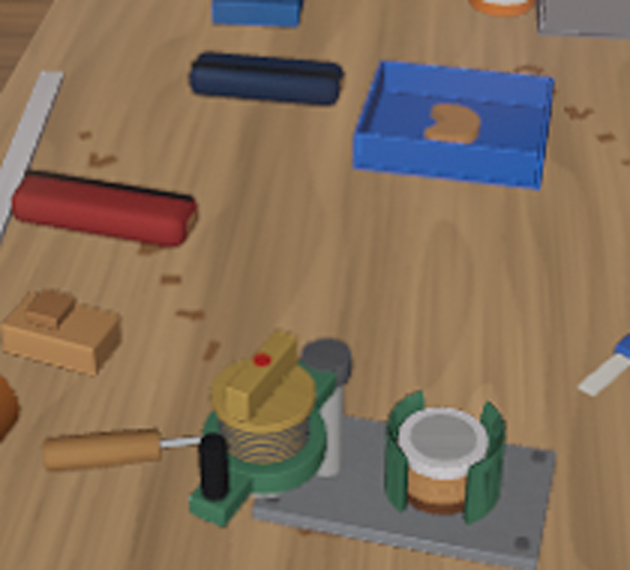

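```bash
python3 -m inch '{"dp":[[-10,15,1],[-10,25,1],[-10,36,2],[0,40,2],[0,40,2],[0,40,2],[0,40,2],[0,40,2],[0,40,2],[0,40,2],[0,40,2],[0,40,2],[0,40,2],[0,40,2],[0,36,2],[0,30,2],[0,20,1],[0,8,0],[0,0,0]],"yaw":[0,0,0,0,0,0,0,0,0,0,0,0,0,0,0,0,0,0,0]}'
python3 -c "
from h import *
go(.607,.325,.255)"
python3 -m inch '{"dp":[[0,0,0],[0,0,0],[0,0,0],[0,0,0],[0,0,0],[0,0,0],[0,0,0],[0,0,0],[0,0,0],[0,0,0],[0,0,0],[0,0,0],[0,0,0],[0,0,0],[0,0,0],[0,0,0],[0,0,0]],"yaw":[6.8,6.8,6.8,6.8,6.8,6.8,6.8,6.8,6.8,6.8,6.8,6.8,6.8,6.8,6.8,0,0]}' 40
python3 -c "
from h import *
go(.607,.325,.255); snap('wrist','w20'); snap('side','s20');crop('s20',200,150,420,330,3,'s20c')"
```

```text
time_s: 36.43
position: [0.6013, 0.303, 0.2515]
tcp_rot: [[-0.004, 0.153, 0.988], [-0.001, 0.988, -0.153], [-1.0, -0.001, -0.004]]
force: [1.3, -1.0, -0.2]
opening: 0.998
t 36.43 p [0.6013 0.303  0.2515] F [ 1.3 -1.  -0.2] op 86.8 J6 -63.9 yaw(tool y) 81.18 tilt 0.22
dp mm [-3.6 22.6  2.2]
time_s: 37.85
position: [0.6024, 0.2993, 0.253]
tcp_rot: [[-0.002, 0.934, -0.357], [-0.001, -0.357, -0.934], [-1.0, -0.001, 0.002]]
force: [0.5, -0.1, 0.3]
opening: 0.459
t 37.85 p [0.6024 0.2993 0.253 ] F [ 0.5 -0.1  0.3] op 39.9 J6 37.9 yaw(tool y) -20.91 tilt 0.13
dp mm [ -2.   -4.8 -25.7]
```

View pics/w20.png

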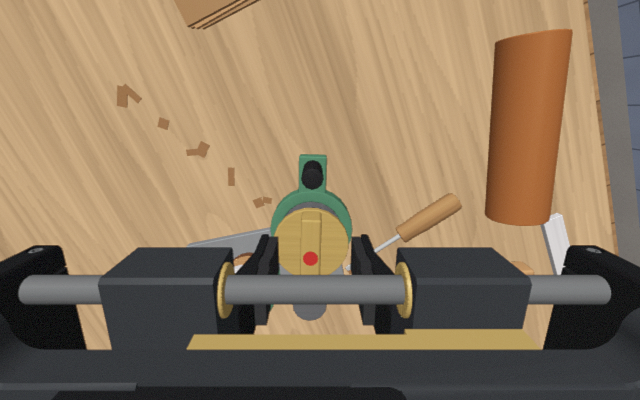

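View pics/s20c.png

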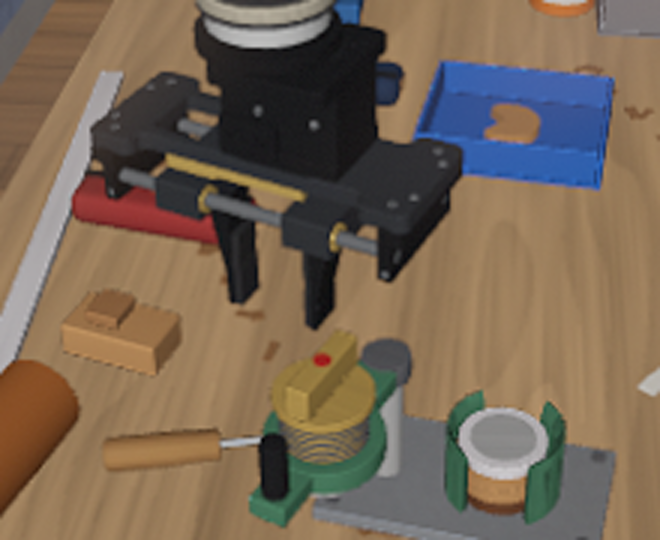

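```bash
python3 -c "
from h import *
crop('w20',250,140,380,280,5,'w20c')
c=load('w20'); p=pix2w(c,313,171,.156); print(p, pix2w(c,310.5,258,.175)); H=np.array([.5536,.1859]); d=p[:2]-H; print(np.hypot(*d),np.degrees(np.arctan2(d[1],d[0])))
go(p[0],p[1],.2)"
```

```text
[0.61092662 0.3264555  0.156     ] [0.58539889 0.26525832 0.175     ]
0.15179654208942486 67.81153782927375
t 37.95 p [0.6026 0.2999 0.2532] F [ 0.3 -0.1  1.3] op 40.0 J6 37.9 yaw(tool y) -20.92 tilt 0.07
dp mm [ 53.2  -1.7 -27.8]
```

View pics/w20c.png

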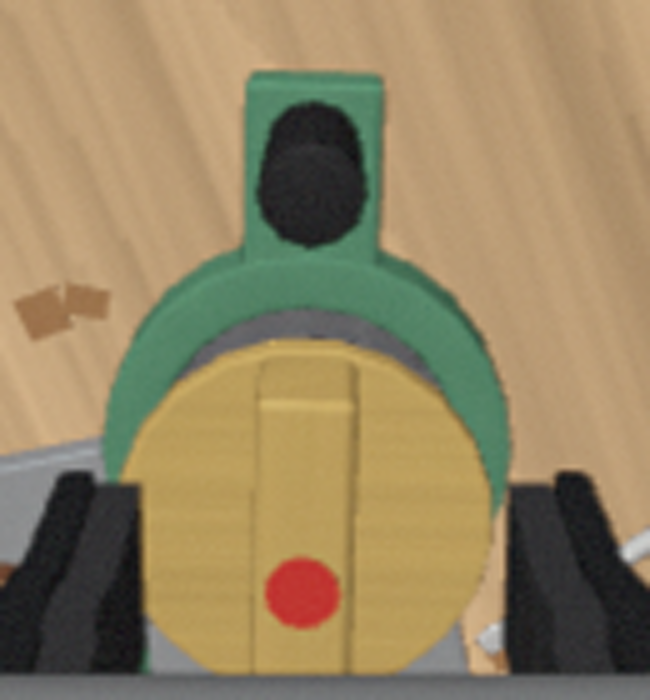

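```bash
python3 -c "
from h import *
c=load('w20'); p=pix2w(c,312.6,178.3,.156); print(p); H=np.array([.5536,.1859]); d=p[:2]-H; print(np.hypot(*d),np.degrees(np.arctan2(d[1],d[0])))
go(p[0],p[1],.142)"
```

```text
[0.60851211 0.32105895 0.156     ]
0.14588790672854912 67.8891751720352
t 37.95 p [0.6026 0.2999 0.2532] F [ 0.3 -0.1  1.3] op 40.0 J6 37.9 yaw(tool y) -20.92 tilt 0.07
dp mm [111.2  -2.  -22. ]
```

```bash
python3 -m inch '{"dp":[[10,-2,-12],[20,0,-10],[25,0,0],[25,0,0],[18,0,0],[10,0,0],[3,0,0],[0,0,0],[0,0,0]],"yaw":[0,0,0,0,0,0,0,0,0]}'
python3 -c "
from h import *
go(.6085,.3211,.142); snap('side','s21');crop('s21',200,150,420,330,3,'s21c')"
```

```text
time_s: 38.7
position: [0.6098, 0.3226, 0.1434]
tcp_rot: [[0.002, 0.934, -0.358], [0.001, -0.358, -0.934], [-1.0, 0.001, -0.001]]
force: [-0.2, -0.4, -0.3]
opening: 0.462
t 38.7 p [0.6098 0.3226 0.1434] F [-0.2 -0.4 -0.3] op 40.2 J6 39.6 yaw(tool y) -20.97 tilt 0.11
dp mm [ 1.4 -0.7  1.9]
```

View pics/s21c.png

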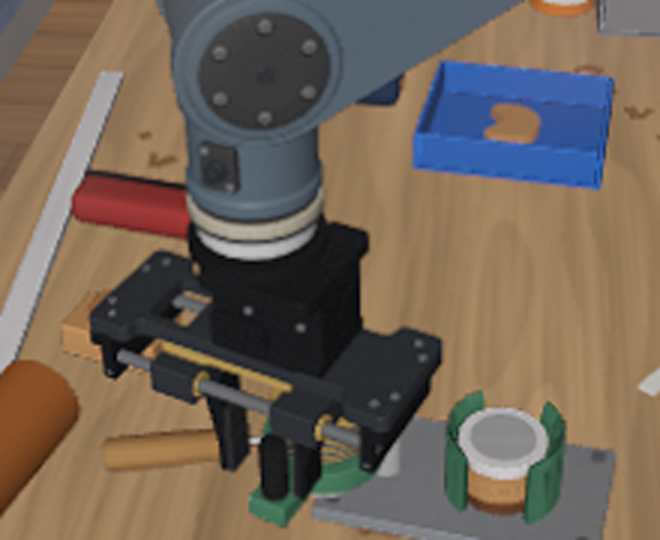

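```bash
python3 -m inch '{"dp":[[1,-0.5,2],[0,0,0],[0,0,0],[0,0,0]],"yaw":[0,0,0,0]}' 23
python3 -m inch '{"dp":[[0,-7.6,0.2],[0,-12.6,0.6],[0,-15.2,0.8],[0,-15.2,0.8],[0,-15.2,0.8],[0,-15.2,0.8],[0,-15.2,0.8],[0,-12.6,0.6],[0,-7.6,0.2],[0,0,0],[0,0,0]],"yaw":[-3,-5,-6,-6,-6,-6,-6,-5,-3,0,0]}'
python3 -c "
from h import *
H=np.array([.5536,.1859]); p=np.array(bot.read_state()['position'])[:2]-H; print(np.hypot(*p),np.degrees(np.arctan2(p[1],p[0])))
go(); snap('side','s22');crop('s22',200,150,420,330,3,'s22c')"
```

```text
time_s: 39.08
position: [0.6081, 0.3204, 0.1422]
tcp_rot: [[0.001, 0.934, -0.358], [0.0, -0.358, -0.934], [-1.0, 0.001, -0.001]]
force: [0.2, -0.2, 0.0]
opening: 0.288
time_s: 40.0
position: [0.4946, 0.3164, 0.142]
tcp_rot: [[0.001, 0.907, 0.421], [0.0, 0.421, -0.907], [-1.0, 0.001, 0.0]]
force: [0.6, -1.0, -0.8]
opening: 0.263
0.14321744275590523 114.3368459744938
t 40.0 p [0.4946 0.3164 0.142 ] F [ 0.6 -1.  -0.8] op 22.9 J6 -3.2 yaw(tool y) 24.92 tilt 0.04
dp mm [0. 0. 0.]
```

View pics/s22c.png

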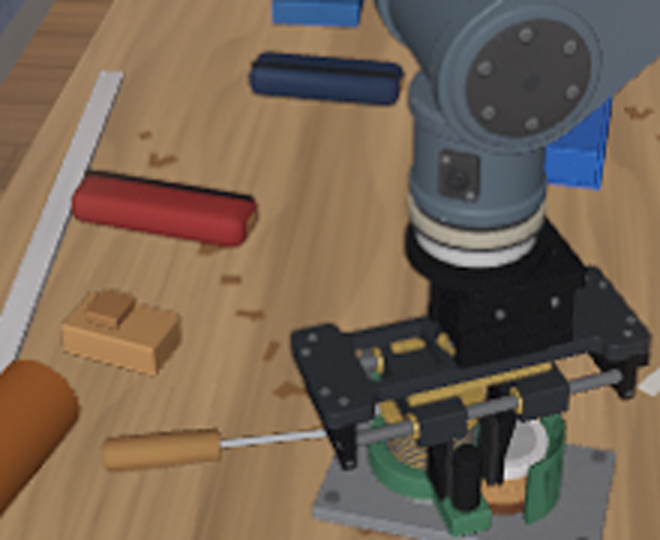

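```bash
python3 -m inch '{"dp":[[0,-7.6,-0.8],[0,-12.6,-0.4],[0,-15.2,0.8],[0,-15.2,0.8],[0,-15.2,0.8],[0,-15.2,0.8],[0,-15.2,0.8],[0,-15.2,0.8],[0,-15.2,0.8],[0,-7.6,0.2],[0,-5,0.1],[0,0,0],[0,0,0]],"yaw":[-3,-5,-6,-6,-6,-6,-6,-6,-6,-3,-2,0,0]}'
python3 -c "
from h import *
H=np.array([.5536,.1859]); p=np.array(bot.read_state()['position'])[:2]-H; print(np.hypot(*p),np.degrees(np.arctan2(p[1],p[0])))
go()"
```

```text
time_s: 41.13
position: [0.413, 0.2116, 0.1417]
tcp_rot: [[0.001, 0.176, 0.984], [0.0, 0.984, -0.176], [-1.0, 0.0, 0.001]]
force: [-0.8, 0.0, 0.1]
opening: 0.262
0.1429399471575973 169.64834072476557
t 41.13 p [0.413  0.2116 0.1417] F [-0.8  0.   0.1] op 22.8 J6 -66.6 yaw(tool y) 79.86 tilt 0.07
dp mm [0. 0. 0.]
```

```bash
python3 -m inch '{"dp":[[0,-2,0],[0,-2,0],[0,-1,0],[0,0,0],[0,0,0]],"yaw":[-1,0,0,0,0]}'
python3 -m inch '{"dp":[[0,-1,0],[0,-0.5,0],[0,0,0],[0,0,0]],"yaw":[0,0,0,0]}'
python3 -m inch '{"dp":[[0,-1,0],[0,-0.5,0],[0,0,0],[0,0,0]],"yaw":[0,0,0,0]}'
```

```text
time_s: 41.55
position: [0.4115, 0.2068, 0.1416]
tcp_rot: [[0.001, 0.157, 0.988], [0.0, 0.988, -0.157], [-1.0, 0.0, 0.001]]
force: [1.3, 1.3, 0.1]
opening: 0.268
time_s: 41.88
position: [0.4113, 0.2062, 0.1416]
tcp_rot: [[0.001, 0.158, 0.988], [0.002, 0.988, -0.158], [-1.0, 0.002, 0.001]]
force: [1.3, 6.2, -0.5]
opening: 0.261
time_s: 42.22
position: [0.4113, 0.206, 0.1416]
tcp_rot: [[0.002, 0.159, 0.987], [0.005, 0.987, -0.159], [-1.0, 0.005, 0.001]]
force: [0.6, 11.4, -2.4]
opening: 0.267
```

```bash
python3 -m inch '{"dp":[[0,3,0],[0,1,0],[-15,0,0],[-30,0,0],[-25,0,0],[-10,0,0],[0,0,0],[0,0,0]],"yaw":[0,0,0,0,0,0,0,0]}' 30
python3 -c "
from h import *
go(.4696,.199,.225); snap('side','s23');snap('wrist','w23');crop('s23',260,180,440,340,4,'s23c')"
```

```text
time_s: 42.88
position: [0.411, 0.2073, 0.2217]
tcp_rot: [[0.0, 0.156, 0.988], [-0.0, 0.988, -0.156], [-1.0, -0.0, 0.0]]
force: [0.1, -0.8, -0.6]
opening: 0.342
t 42.88 p [0.411  0.2073 0.2217] F [ 0.1 -0.8 -0.6] op 29.7 J6 -68.1 yaw(tool y) 81.0 tilt 0.03
dp mm [-3.3  0.9 59.2]
```

View pics/s23c.png

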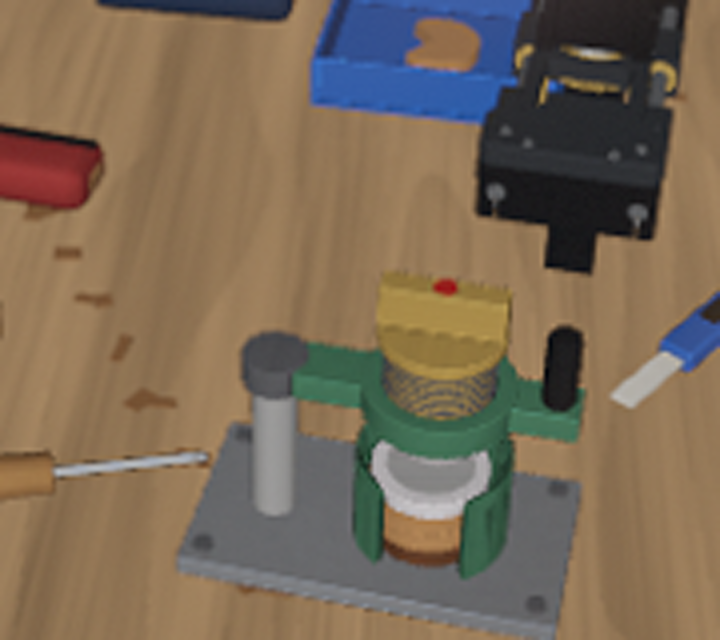

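View pics/w23.png

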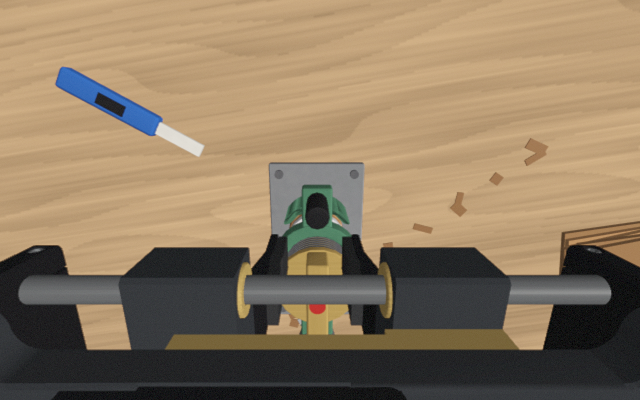

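```bash
python3 -m inch '{"dp":[[-3,1,15],[0,0,25],[0,0,15],[0,0,4],[0,0,0],[0,0,0]],"yaw":[0,0,0,0,0,0]}' 40
python3 -c "
from h import *
go(.4696,.199,.165); snap('wrist','w24');crop('w24',220,150,420,320,4,'w24c')"
```

```text
time_s: 43.48
position: [0.468, 0.1992, 0.2233]
tcp_rot: [[-0.004, 0.157, 0.988], [-0.001, 0.988, -0.157], [-1.0, -0.001, -0.004]]
force: [-0.4, -1.0, -0.4]
opening: 0.456
t 43.48 p [0.468  0.1992 0.2233] F [-0.4 -1.  -0.4] op 39.7 J6 -70.5 yaw(tool y) 80.99 tilt 0.24
dp mm [58.3  0.1  1.8]
```

View pics/w24c.png

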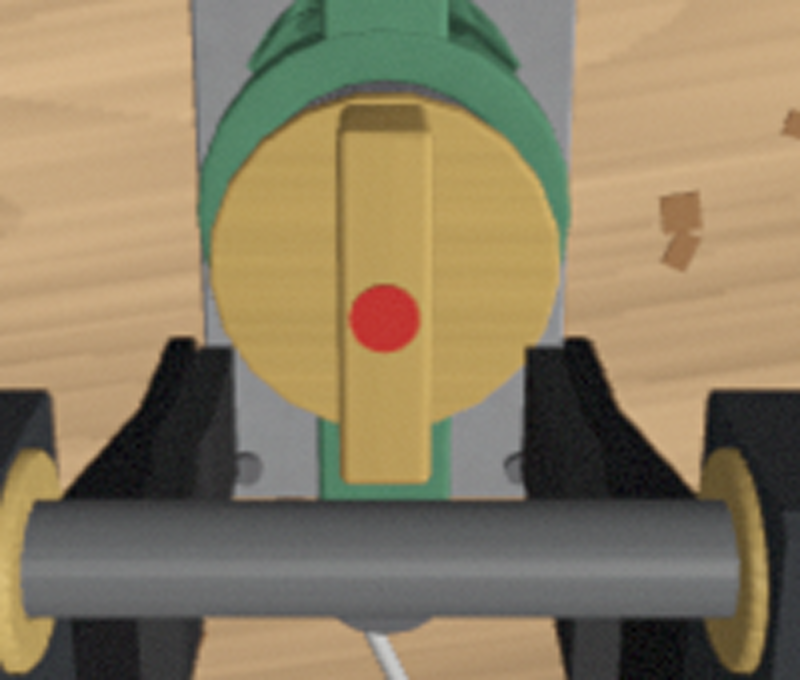

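```bash
python3 -c "
from h import *
c=load('w24'); print(pix2w(c,316,229.5,.175))"
python3 -m inch '{"dp":[[10,0,1],[20,0,1],[17,0,0],[8,0,0],[3,0,0],[0,0,0],[0,0,0]],"yaw":[0,0,0,0,0,0,0]}'
python3 -c "
from h import *
go(.4696,.199,.165)"
```

```text
[0.46917278 0.20018051 0.175     ]
time_s: 44.12
position: [0.4718, 0.1993, 0.1668]
tcp_rot: [[0.0, 0.156, 0.988], [0.0, 0.988, -0.156], [-1.0, 0.0, 0.0]]
force: [-0.2, 1.3, 0.6]
opening: 0.458
t 44.12 p [0.4718 0.1993 0.1668] F [-0.2  1.3  0.6] op 39.8 J6 -70.6 yaw(tool y) 81.01 tilt 0.03
dp mm [ 1.8 -0.6 -2.1]
```

```bash
python3 -m inch '{"dp":[[1,0,-2],[0.5,0.3,0],[0,0,0],[0,0,0]],"yaw":[0,0,0,0]}'
python3 -m inch '{"dp":[[0,0,0],[0,0,0],[0,0,0],[0,0,0],[0,0,0],[0,0,0],[0,0,0]],"yaw":[0,0,0,0,0,0,0]}' 8
python3 -m inch '{"dp":[[0.2,0,0],[0.4,0,0],[0.5,0,0],[0.5,0,0],[0.5,0,0],[0,0,0]],"yaw":[3,5,6,6,6,0]}'
python3 -c "
from h import *
go(.4696,.199,.165); print(bot.read_state()['moment'])"
```

```text
time_s: 44.45
position: [0.47, 0.1998, 0.1655]
tcp_rot: [[0.001, 0.156, 0.988], [0.0, 0.988, -0.156], [-1.0, 0.0, 0.001]]
force: [-0.1, 0.3, -0.5]
opening: 0.461
time_s: 45.03
position: [0.4698, 0.1998, 0.165]
tcp_rot: [[0.0, 0.156, 0.988], [0.0, 0.988, -0.156], [-1.0, 0.0, 0.0]]
force: [-0.3, 0.1, -0.5]
opening: 0.181
time_s: 45.53
position: [0.4697, 0.1996, 0.1629]
tcp_rot: [[-0.0, 0.575, 0.818], [-0.0, 0.818, -0.575], [-1.0, -0.0, -0.0]]
force: [-0.5, -0.3, -0.7]
opening: 0.178
t 45.53 p [0.4697 0.1996 0.1629] F [-0.5 -0.3 -0.7] op 15.5 J6 -44.4 yaw(tool y) 54.89 tilt 0.02
dp mm [-2.1 -0.6  0.3]
[-0.03069477 -0.06755738 -0.09773991]
```

```bash
python3 -m inch '{"dp":[[0.35,0,0],[0.5,0,0],[0.54,0,0],[0.54,0,0],[0.54,0,0],[0.54,0,0],[0.54,0,0],[0.54,0,0],[0.54,0,0],[0.54,0,0],[0.54,0,0],[0.54,0,0],[0.54,0,0],[0.54,0,0],[0.54,0,0],[0.5,0,0],[0.35,0,0],[0,0,0],[0,0,0]],"yaw":[4,6,6.5,6.5,6.5,6.5,6.5,6.5,6.5,6.5,6.5,6.5,6.5,6.5,6.5,6,4,0,0]}'
python3 -c "
from h import *
go(.4696,.199,.165); print(bot.read_state()['moment'])"
```

```text
time_s: 47.12
position: [0.4691, 0.1998, 0.1542]
tcp_rot: [[-0.001, 0.652, -0.759], [0.0, -0.759, -0.652], [-1.0, -0.001, 0.001]]
force: [-1.7, 0.4, 0.6]
opening: 0.183
t 47.12 p [0.4691 0.1998 0.1542] F [-1.7  0.4  0.6] op 15.9 J6 59.8 yaw(tool y) -49.33 tilt 0.07
dp mm [-10.8   0.9   0.2]
[ 0.01105872  0.27139109 -0.07810089]
```

```bash
python3 -m inch '{"dp":[[0.35,0,0],[0.5,0,0],[0.54,0,0],[0.54,0,0],[0.54,0,0],[0.54,0,0],[0.54,0,0],[0.54,0,0],[0.54,0,0],[0.54,0,0],[0.54,0,0],[0.54,0,0],[0.5,0,0],[0.35,0,0],[0,0,0],[0,0,0]],"yaw":[4,6,6.5,6.5,6.5,6.5,6.5,6.5,6.5,6.5,6.5,6.5,6,4,0,0]}'
python3 -c "
from h import *
go(.4696,.199,.165); print(bot.read_state()['moment']); snap('side','s25');crop('s25',300,180,420,330,4,'s25c')"
```

```text
time_s: 48.45
position: [0.4691, 0.2, 0.1471]
tcp_rot: [[-0.001, -0.699, -0.715], [0.001, -0.715, 0.699], [-1.0, 0.0, 0.001]]
force: [-2.3, 2.5, 1.0]
opening: 0.18
t 48.45 p [0.4691 0.2    0.1471] F [-2.3  2.5  1. ] op 15.6 J6 144.8 yaw(tool y) -134.33 tilt 0.08
dp mm [-17.9   0.4  -1. ]
[ 0.53093979  0.4378352  -0.12978706]
```

View pics/s25c.png

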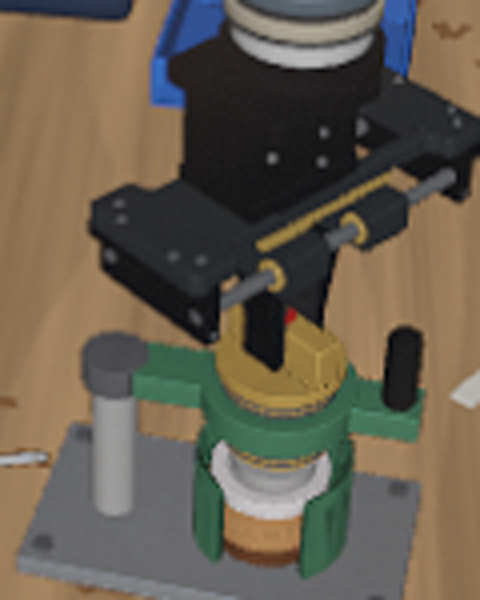

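```bash
python3 -m inch '{"dp":[[0,0,0],[0,0,0],[0,0,0],[0,0,0],[-8,0,0],[-15,0,0],[-10,0,0],[-3,0,0],[0,0,0]],"yaw":[0,0,0,0,0,0,0,0,0]}' 40
python3 -m inch '{"dp":[[0,0,0],[0,0,0],[0,0,0],[0,0,0],[0,0,0],[0,0,0],[0,0,0],[0,0,0],[0,0,0],[0,0,0],[0,0,0],[0,0,0],[0,0,0],[0,0,0]],"yaw":[-7,-7,-7,-7,-7,-7,-7,-7,-7,-7,-7,-7,-7,-7]}'
python3 -m inch '{"dp":[[0,0,0],[0,0,0],[0,0,0],[0,0,0],[0,0,0],[0,0,0],[0,0,0],[0,0,0],[0,0,0],[0,0,0],[0,0,0],[0,0,0],[0,0,0],[0,0,0]],"yaw":[-7,-7,-7,-7,-7,-7,-7,-7,-7,-7,-7,-5,0,0]}'
python3 -c "
from h import *
go(.4693,.1998,.146);snap('wrist','w26');crop('w26',220,150,420,320,4,'w26c')"
```

```text
time_s: 49.25
position: [0.4706, 0.1999, 0.1845]
tcp_rot: [[0.003, -0.701, -0.713], [0.001, -0.713, 0.701], [-1.0, -0.003, -0.002]]
force: [0.4, -1.0, -0.9]
opening: 0.459
time_s: 50.42
position: [0.4693, 0.1996, 0.1826]
tcp_rot: [[-0.001, 0.807, -0.59], [-0.0, -0.59, -0.807], [-1.0, -0.001, 0.001]]
force: [0.3, 0.4, 0.9]
opening: 0.458
time_s: 51.58
position: [0.4695, 0.1996, 0.1828]
tcp_rot: [[-0.001, 0.703, 0.712], [-0.0, 0.712, -0.703], [-1.0, -0.001, -0.0]]
force: [0.0, 0.4, 0.2]
opening: 0.458
t 51.58 p [0.4695 0.1996 0.1828] F [0.  0.4 0.2] op 39.8 J6 -34.9 yaw(tool y) 45.37 tilt 0.05
dp mm [36.8  0.  -0.2]
```

View pics/w26c.png

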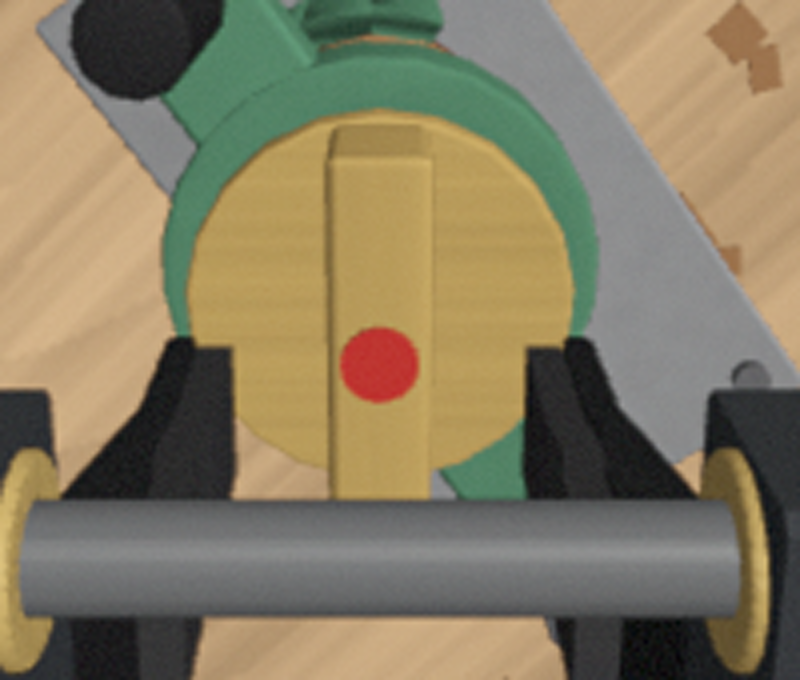

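```bash
python3 -m inch '{"dp":[[10,0,0],[15,0,0],[8,0,0],[2,0,0],[0,0,0],[0,0,0]],"yaw":[0,0,0,0,0,0]}'
python3 -m inch '{"dp":[[0,0,0],[0,0,0],[0,0,0],[0,0,0],[0,0,0],[0,0,0],[0,0,0]],"yaw":[0,0,0,0,0,0,0]}' 8
python3 -c "
from h import *
go(.4693,.1998,.147)"
python3 -m inch '{"dp":[[0.35,0,0],[0.5,0,0],[0.54,0,0],[0.54,0,0],[0.54,0,0],[0.54,0,0],[0.54,0,0],[0.54,0,0],[0.54,0,0],[0.5,0,0],[0.35,0,0],[0,0,0],[0,0,0]],"yaw":[4,6,6.5,6.5,6.5,6.5,6.5,6.5,6.5,6,4,0,0]}'
python3 -c "
from h import *
go(.4693,.1998,.147); print(bot.read_state()['moment']); snap('side','s27');crop('s27',300,180,420,330,4,'s27c')"
```

```text
time_s: 52.13
position: [0.4698, 0.1997, 0.148]
tcp_rot: [[-0.0, 0.701, 0.713], [-0.0, 0.713, -0.701], [-1.0, -0.0, -0.0]]
force: [0.4, -0.3, -0.6]
opening: 0.458
time_s: 52.72
position: [0.4697, 0.1997, 0.1484]
tcp_rot: [[0.0, 0.701, 0.713], [-0.0, 0.713, -0.701], [-1.0, 0.0, 0.0]]
force: [-1.3, -0.1, 3.0]
opening: 0.178
t 52.72 p [0.4697 0.1997 0.1484] F [-1.3 -0.1  3. ] op 15.5 J6 -35.0 yaw(tool y) 45.49 tilt 0.01
dp mm [ 1.4 -0.2 -0.4]
time_s: 53.8
position: [0.4694, 0.1997, 0.143]
tcp_rot: [[-0.001, 0.94, -0.341], [-0.0, -0.341, -0.94], [-1.0, -0.001, 0.0]]
force: [-2.0, -0.9, 5.3]
opening: 0.176
t 53.8 p [0.4694 0.1997 0.143 ] F [-2.  -0.9  5.3] op 15.3 J6 30.4 yaw(tool y) -19.91 tilt 0.04
dp mm [-4.  -0.1 -0.1]
[-0.15973746  0.374712   -0.128141  ]
```

View pics/s27c.png

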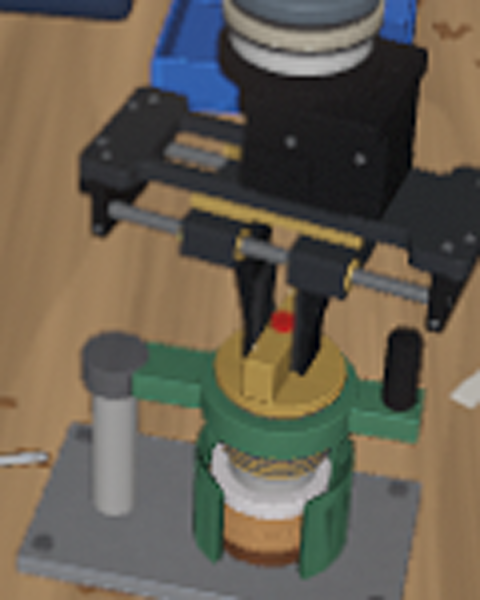

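```bash
python3 -m inch '{"dp":[[0.35,0,0],[0.5,0,0],[0.54,0,0],[0.54,0,0],[0.54,0,0],[0.54,0,0],[0.54,0,0],[0.54,0,0],[0.54,0,0],[0.5,0,0],[0.1,0,0],[0,0,0],[0,0,0]],"yaw":[4,6,6.5,6.5,6.5,6.5,6.5,6.5,6.5,6,1,0,0]}'
python3 -c "
from h import *
go(.4693,.1998,.147); print(bot.read_state()['moment'])"
python3 -m inch '{"dp":[[0,0,0],[0,0,0],[0,0,0],[0,0,0],[0,0,0]],"yaw":[0,0,0,0,0]}' 40
python3 -m inch '{"dp":[[-10,0,0],[-20,0,0],[-30,0,0],[-35,0,0],[-35,0,0],[-20,0,0],[0,0,-15],[0,0,-30],[0,0,-30],[0,0,-20],[0,0,0],[0,0,0]],"yaw":[0,0,0,0,0,0,0,0,0,0,0,0]}'
python3 -c "
from h import *
go(); snap('side','s28');snap('scene','c28');snap('wrist','w28');crop('s28',290,200,420,330,5,'s28c');crop('c28',270,80,390,180,6,'c28c')"
```

```text
time_s: 54.93
position: [0.4691, 0.2, 0.1378]
tcp_rot: [[-0.001, 0.133, -0.991], [0.0, -0.991, -0.133], [-1.0, -0.0, 0.001]]
force: [-3.1, 0.4, 6.4]
opening: 0.182
t 54.93 p [0.4691 0.2    0.1378] F [-3.1  0.4  6.4] op 15.8 J6 92.8 yaw(tool y) -82.38 tilt 0.07
dp mm [-9.2  0.2 -0.2]
[ 0.09270583  0.60202473 -0.02349696]
time_s: 55.35
position: [0.4698, 0.1997, 0.1372]
tcp_rot: [[-0.0, 0.131, -0.991], [-0.0, -0.991, -0.131], [-1.0, 0.0, 0.0]]
force: [-0.3, -0.9, 0.0]
opening: 0.432
time_s: 56.35
position: [0.5641, 0.212, 0.2875]
tcp_rot: [[-0.001, 0.13, -0.991], [-0.0, -0.991, -0.13], [-1.0, -0.0, 0.001]]
force: [0.4, 0.8, -0.3]
opening: 0.459
t 56.35 p [0.5641 0.212  0.2875] F [ 0.4  0.8 -0.3] op 39.9 J6 92.5 yaw(tool y) -82.51 tilt 0.04
dp mm [0. 0. 0.]
```

View pics/s28c.png

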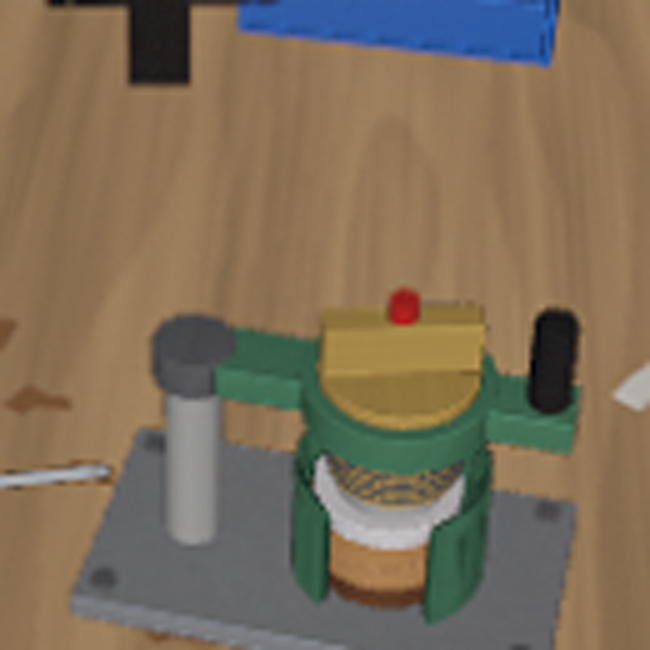

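View pics/c28c.png

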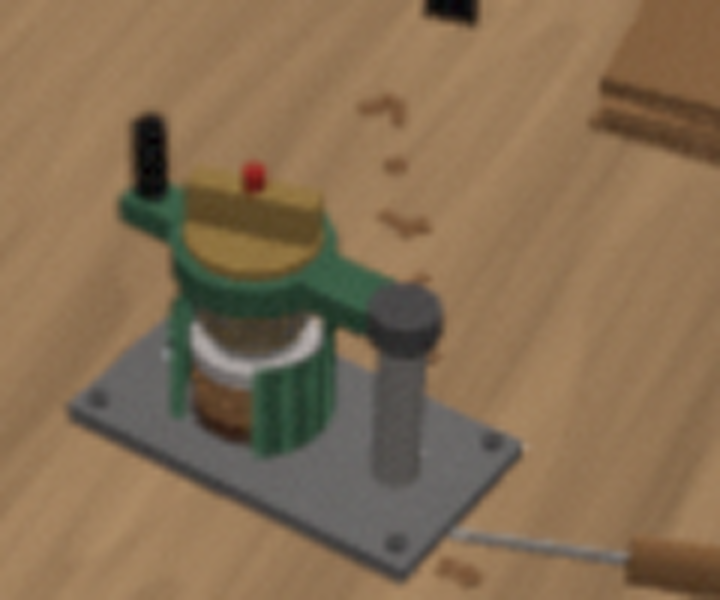

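View pics/c28.png

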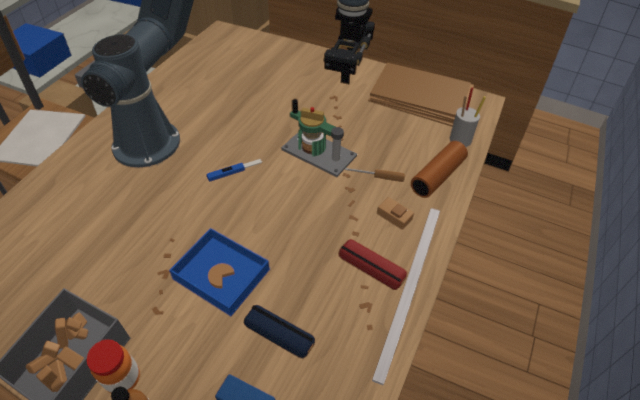

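```bash
python3 -c "
from h import *
print(bot.hand_in())"
```

```text
the job is handed in; nothing more can be done
None
```

The cork blank is stacked and clamped, and I handed the job in at about 56 s of the 210 s allowed; `hand_in` reports no verdict.

- **Stack:** the pot holds the base disc, then both whole cork discs I found (the third was absent), then the aluminium plate. All of them lie flat in the pictures taken after each placing.
- **Chipped disc:** there was only one, the one with the wedge broken out, and it lies flat near the middle of the blue tray.
- **Clamp:** I swung the arm closed until it pushed back at its stop with about 11 N. I then turned the ring about 343° clockwise in two grips, and it sank about 28.5 mm. That should lift the pin by about 8.5 mm; in the final side picture it stands roughly 9 mm above the bar.
- **Last checks:** the arm is over the pot, the gripper is clear of everything, and the other things on the bench look where they were. Wrist force readings stayed below about 12 N.
- **Disagreement:** the side camera placed things about 2–4 mm off in x compared with the wrist camera, so I used the wrist camera and the contact readings. I saw no knocked disc or slackened grip. No check failed.

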